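Unlock the spacer case, stack the collars on the post, lock up again

ROBOT

A 6-joint arm with a two-finger parallel gripper is mounted at the origin on the work surface. World frame = base frame: x ahead of the robot, y to its left, z up, the work surface at z = 0. Lengths are in m, angles in rad, forces in N, time in s.
With the tool pointing down it reaches from about 0.3 to 0.875 m from the base axis. Payload 6.4 kg.
Tool frame: the origin (TCP) lies midway between the tips of the shut fingers; the grasp point (between the pads) lies 19 mm behind it; z points along the fingers, y is the line along which they close (so a half turn about z gives the same grasp; the last joint's range is limited). The gripper opens to 88 mm and grips with 3 to 60 N. Pads are 18 mm wide; open, the fingers measure 123 mm over their backs; the gripper's body (75 mm by 187 mm) begins 45 mm behind the grasp point.
Start: joints at [-1.337, 0.181, 1.607, -0, 1.354, -0.206], TCP at [0.245, -0.52, 0.239] pointing down, gripper open.
Joint ranges: [-2.99, 2.99], [-0.89, 2.07], [0.3, 2.58], [-1.14, 4.28], [0, 2.63], [-3.12, 3.12]. Speed limits (rad/s): [2.57, 2.57, 3.01, 3.14, 3.14, 3.14].

INTERFACE

Orientations are given as a unit quaternion [w, x, y, z].
In Python, from bench import sensors, cams, bot gives the robot as it stands.
- The arm moves only by the tool move_arm, never from a script. Its argument "deltas" is a list of rows, each an object with "xyz": the shift along the tool's x, y, z in cm, a list of three; "turn": the turn, a rotation vector about the tool's x, y, z in degrees, a list of three. In form: [{"xyz": [tx, ty, tz], "turn": [wx, wy, wz]}, ...]. A call has exactly 10 rows; each row is the pose to reach, as a shift and turn from the pose commanded when the call began, along the tool's axes at that moment; what a row does not reach only later rows make up. A row lasts 1/10 s, in which the tool goes at most 50 mm and 8.59 degrees, less where a joint would pass 70% of its speed; a pose out of reach is approached as far as the arm can. A call with a gripper value outside its range is refused whole. "grip" is the finger opening in cm, from 0 to 8.81, set as the call begins (left out, the last holds). The fingers move at their own pace and stop on an object; the grip force is fixed at half the most. Time passes only in rows, so rows that repeat a pose let the fingers close, or fill a call up. It gives the time, the measured TCP pose, the force, the opening and the grip force at its end, in the units of the state.
- sensors.sense(): the state, without advancing time (a new reading comes with each control period).
- cams.capture(name): name is "scene" or "top" or "wrist"; returns a dict with "color" (480x640x3 uint8, red, green, blue), "depth" (480x640 float32, m along the optical axis (not along the pixel's ray), 0 where there is no reading), "fx", "fy", "cx", "cy" (pixels), "R" (3x3) and "t" (3): a world point X has camera coordinates R X + t; the wrist camera has in their place "tool_from_camera" (4x4, takes a point from camera to tool coordinates, whose origin is the TCP and whose axes are the flange's). Camera axes: x right, y down, z forward; pixel columns grow to the right and rows downward; lengths in m; the calibration is good to about 2 mm. A picture is of the moment at which its call begins: read the wrist's pose just before it.
- bot.job_done(): hands the job in; it is judged then, once.
Trained networks look in the newest picture that a camera, given by its name, has taken for a name from the list of things; names that differ only in an ending like _2 or _b are one class to them, and where a whole thing is asked for, a point or a joint stands for the part that bears it (a point fixed in the world has none). Each returns a list of dicts, best first, with "score" (0 to 1); they miss things now and then, are a little off and sometimes report something else, mostly with a low value. They report only what shows in the picture. A call takes as long as a camera call. They do not tell look-alikes from the thing itself.
- cams.masks_of(camera, label): "pixels" (480x640 bool, what is visible of it) and "box" ([centre column, centre row, width, height] in pixels, round what is visible of it).
The state is a dict: "time": time; "joint_pos": joint angles; "joint_vel": joint speeds; "tau": joint torques, N m; "tool_pos": TCP position; "tcp_rot": TCP orientation; "contact_force": force on the tool from outside, world axes, zero at the start; "ft_torque": the same for the moment, N m; "width": finger opening in m; "gripper_force": force on a finger pad.
Only numpy, scipy, OpenCV 4.12 (cv2) and the standard library are available. Lean on these libraries where they do the work, as an engineer would, in place of code of your own. Each camera call takes 0.05 s, during which the arm holds its last target. There are 200 camera calls.

TASK

Unlock the spacer case by turning its three dials one at a time so that their red-striped ends point at the code marks (left dial blue, middle dial yellow, right dial green), then slide the cover fully open and thread every collar in the case, hub up, onto the upright post, fully home, widest at the bottom to narrowest on top. When all are stacked, slide the cover fully shut and lock the case by turning every dial at least one whole mark away from its code. Keep the cover shut whenever a dial is off its code, and leave the can, hammer, brush and welding square where they are.

Things in the scene. Friction and masses are not known exactly. Their poses are not given: they have to be found in the camera images.
- case: blue steel spacer case fixed to the table, 288 x 284 mm. Origin on the table under the case; its x points away from the robot side, y to the left, z up. Grey dial deck at x -168 to -78, top at z 60, dials at x -124, y +93 (left), 0 (middle), -93 (right). Behind it the collar bay, x -78 to +115, y -130 to +130: floor at z 30, lips on the other three sides only up to z 38, the deck's 30 mm high wall in front.
- dial_left (a joint): the left dial of the case (seen from the robot). Value is the angle in rad of the red-striped end of its grip bar, about the vertical, anticlockwise from above positive; 0 = that end points along the case's +x (away from the robot). Range -1.6 to 1.6 between stops, light friction (0.04 N m), stays where left. Five coloured marks on the deck round it: red -1.2, yellow -0.6, white 0, green 0.6, blue 1.2. Its code mark is blue (1.2).
- dial_middle (a joint): the middle dial of the case (seen from the robot). Value is the angle in rad of the red-striped end of its grip bar, about the vertical, anticlockwise from above positive; 0 = that end points along the case's +x (away from the robot). Range -1.6 to 1.6 between stops, light friction (0.04 N m), stays where left. Five coloured marks on the deck round it: red -1.2, yellow -0.6, white 0, green 0.6, blue 1.2. Its code mark is yellow (-0.6).
- dial_right (a joint): the right dial of the case (seen from the robot). Value is the angle in rad of the red-striped end of its grip bar, about the vertical, anticlockwise from above positive; 0 = that end points along the case's +x (away from the robot). Range -1.6 to 1.6 between stops, light friction (0.04 N m), stays where left. Five coloured marks on the deck round it: red -1.2, yellow -0.6, white 0, green 0.6, blue 1.2. Its code mark is green (0.6).
- dial_left_top (a point): middle of the top of the left dial's grip bar, on the turning axis. The steel bar is 60 long, 12 thick and 24 high (its underside is a black disc 62 across, 24 below this point); a red stripe on its top marks the pointing end. Its axes do turn with the dial (x along the bar to the striped end)
- dial_middle_top (a point): middle of the top of the middle dial's grip bar, on the turning axis. The steel bar is 60 long, 12 thick and 24 high (its underside is a black disc 62 across, 24 below this point); a red stripe on its top marks the pointing end. Its axes do turn with the dial (x along the bar to the striped end)
- dial_right_top (a point): middle of the top of the right dial's grip bar, on the turning axis. The steel bar is 60 long, 12 thick and 24 high (its underside is a black disc 62 across, 24 below this point); a red stripe on its top marks the pointing end. Its axes do turn with the dial (x along the bar to the striped end)
- cover (a joint): aluminium cover that slides over the collar bay along the case's +x: 0 = shut, 0.195 m = fully open (stop), about 1.5 N friction plus slight drag, stays where left. Its plate is at z 60 to 64 of the case; fully open, its near edge is at case x +117, so the whole bay is clear.
- cover_tab (a point): middle of the top of the orange pull tab near the cover's near edge; the tab is an upright plate 12 thick along the case's x, 70 long along its y, 24 high above the cover plate. It moves with the cover; axes as the case.
- stand: aluminium plate 130 x 130 x 12 mm fixed to the table with an upright steel post; origin under its centre, z up.
- post_foot (a point): centre of the post's foot on the top face of the plate (12 mm above the table). The post is 24 mm in diameter and 100 mm high above this point, tapering over the last 8 mm.
- collar_red: red steel spacer collar, 140 to 280 g: a round flange 90 mm across and 6 thick with a hub 44 across rising 16 above it (22 high in all), a 31 mm bore right through. Origin on the axis at the underside of the flange, z along the axis towards the hub. It starts hub up on the floor of the case's bay; may be absent.
- collar_yellow: yellow steel spacer collar, 140 to 280 g: a round flange 80 mm across and 6 thick with a hub 44 across rising 16 above it (22 high in all), a 31 mm bore right through. Origin on the axis at the underside of the flange, z along the axis towards the hub. It starts hub up on the floor of the case's bay; may be absent.
- collar_green: green steel spacer collar, 140 to 280 g: a round flange 70 mm across and 6 thick with a hub 44 across rising 16 above it (22 high in all), a 31 mm bore right through. Origin on the axis at the underside of the flange, z along the axis towards the hub. It starts hub up on the floor of the case's bay; may be absent.
- collar_blue: blue steel spacer collar, 140 to 280 g: a round flange 60 mm across and 6 thick with a hub 44 across rising 16 above it (22 high in all), a 31 mm bore right through. Origin on the axis at the underside of the flange, z along the axis towards the hub. It starts hub up on the floor of the case's bay; may be absent.
- spray_can: bystander: standing can, 60 across, 95 high, origin under its centre
- hammer: bystander: hammer lying on the table, origin under its middle
- wire_brush: bystander: brush lying on the table, origin under its middle
- square: bystander: red steel L-shaped welding square, legs about 100, 30 high, lying on the table
There are look-alikes about, which are no part of the job. What is shaped like the stand but black is not meant.

How it is judged:
By the outcome, as a careful person would: the job done as asked, in the order asked, and still so for the second after the job is handed in, with the robot touching nothing.
Of collar_red, collar_yellow, collar_green, collar_blue only 2 to 4 are there at a start; the rules pass over those that are not, and their reading is None.
At some moment in a run one of collar_red, collar_yellow, collar_green, collar_blue may be knocked a few centimetres aside while the robot is not near it.
It also fails if it takes over 210 s, if anything falls off the work surface, if the arm or the gripper's body presses on something with over 40 N, if the wrist force passes 120 N, or if a joint passes its speed limit or range.

## Working session

There is one attempt and no reset: what is moved stays moved. The work goes in short steps, Python scripts to look and compute and a tool call to move; the robot and the scene stay as the last step left them, time stands still between calls to the robot, and variables do not carry over. Pictures are saved under pics/ and viewed, at most 14 in all, crops included, and the job is handed in when it is done.

Besides the shell and the picture viewer there is one more tool, called by a JSON object that holds its "api" and its "payload". move_arm: Moves the arm, as the interface text tells. Its arguments: {"type":"object","properties":{"deltas":{"type":"array"},"grip":{"type":"number"}},"required":["deltas"]}

```bash
ls; mkdir -p pics
python3 - <<'E'
from bench import sensors,cams,bot
import cv2,numpy as np
print(sensors.sense())
for n in("scene","top"):
    c=cams.capture(n); cv2.imwrite(f"pics/{n}0.png",c["color"][:,:,::-1]); print(n,c["fx"],c["cx"],c["cy"],c["R"],c["t"])
    np.savez(f"{n}0.npz",**c)
c=cams.capture("wrist");print(c["fx"],c["cx"],c["cy"],c["tool_from_camera"])
E
```

```text
pics
{'time': 0.0, 'joint_pos': array([-1.33730709e+00,  1.81501362e-01,  1.60799347e+00,  3.87241015e-05,
        1.35379811e+00, -2.06315857e-01]), 'joint_vel': array([-0.00087688, -0.00077728,  0.00132091, -0.00089963, -0.00048713,
        0.00047836]), 'tau': array([-9.43239793e-04, -4.33868337e+01, -3.41849899e+01,  7.00399512e-02,
        3.85445729e-02, -1.19557535e-04]), 'tool_pos': array([ 0.24470777, -0.51974773,  0.23783948]), 'tcp_rot': array([-8.50321800e-04,  9.75919272e-01,  2.18130356e-01,  7.35239775e-06]), 'contact_force': array([0.32377688, 0.39767778, 0.16018709]), 'ft_torque': array([ 0.03442497, -0.00286549,  0.05621579]), 'gripper_force': 0.0, 'width': 0.0879846246940481}
scene 450.6890996174921 319.3559902255152 249.9639555624396 [[-0.71738619  0.69658498 -0.01124336]
 [ 0.5397153   0.54548248 -0.64121467]
 [-0.44052746 -0.46606676 -0.76727917]] [ 0.36685974 -0.16874207  1.57324696]
top 504.6902288099744 320.09571074925304 247.79591124840945 [[ 0.01527019 -0.99970375 -0.01895323]
 [-0.99038694 -0.01251616 -0.13775724]
 [ 0.13747921  0.02087461 -0.99028466]] [-0.04686594  0.47375841  1.45613789]
418.3507553028668 325.5467732668709 242.57585648100587 [[-9.23591857e-04 -9.56027195e-01 -2.93276573e-01  7.66273654e-02]
 [ 9.99999220e-01 -6.36340538e-04 -1.07486347e-03 -4.64824444e-04]
 [ 8.40974941e-04 -2.93277337e-01  9.56027037e-01 -1.45435278e-01]
 [ 0.00000000e+00  0.00000000e+00  0.00000000e+00  1.00000000e+00]]
```

View pics/top0.png

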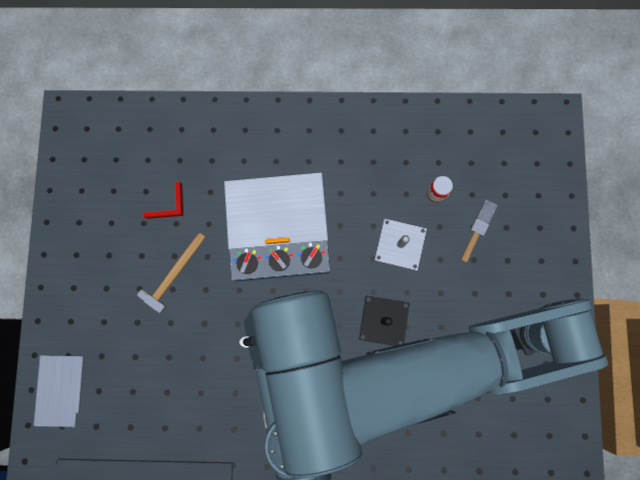

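View pics/scene0.png

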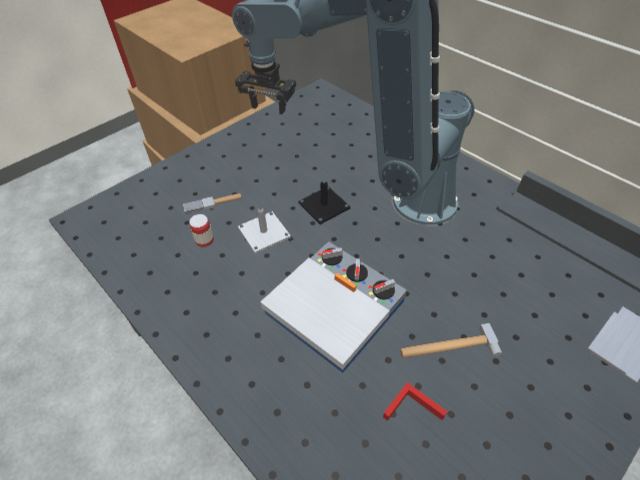

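The top view shows the case with its cover shut around (278,226), its dials at (247,261), (279,259) and (312,256), and the orange tab at (277,241). There are two stand-shaped things: aluminium at (401,242) with its post top at about (405,240), and black at (385,320). The aluminium one fits the description. The scene view agrees, with aluminium at (263,230) and black at (324,203).

```bash
cat > h.py <<'E'
import numpy as np,cv2
from bench import sensors,cams,bot
from scipy.spatial.transform import Rotation as Ro
def pts(c,pose=None):
    v,u=np.mgrid[0:480,0:640]; d=c["depth"]
    P=np.stack([(u-c["cx"])/c["fx"]*d,(v-c["cy"])/c["fy"]*d,d],-1)
    if "R" in c: return (P-c["t"])@c["R"]
    T=c["tool_from_camera"]; p,q=pose
    P=P@T[:3,:3].T+T[:3,3]
    return P@Ro.from_quat(q,scalar_first=True).as_matrix().T+p
def wrist():
    s=sensors.sense(); c=cams.capture("wrist"); return c,pts(c,(s["tool_pos"],s["tcp_rot"]))
E
python3 - <<'E'
from h import *
for n in("top","scene"):
    c=dict(np.load(f"{n}0.npz")); P=pts(c); ok=(c["depth"]>0)
    cen=[0.5,0.1] 
    # case
    seed=P[226,278] if n=="top" else P[300,335]
    print(n,"seed",seed)
    m=ok&(abs(P[...,2]-seed[2])<0.012)&(np.hypot(*(np.moveaxis(P[...,:2]-seed[:2],-1,0)))<0.24)
    k,l,st,_=cv2.connectedComponentsWithStats(m.astype(np.uint8)); s=(226,278) if n=="top" else (300,335)
    r=cv2.minAreaRect((P[l==l[s]][:,:2]*1000).astype(np.float32)); print(r,cv2.boxPoints(r).round(0).tolist(), np.median(P[l==l[s]][:,2]))
    s=(255,412) if n=="top" else (238,255)
    seed=P[s]; print("stand",seed)
    m=ok&(abs(P[...,2]-0.012)<0.008)&(c["color"].min(-1)>130); k,l,st,_=cv2.connectedComponentsWithStats(m.astype(np.uint8))
    Q=P[l==l[s]]; r=cv2.minAreaRect((Q[:,:2]*1000).astype(np.float32)); print(r,np.median(Q[:,2]))
    near=ok&(np.hypot(P[...,0]-r[0][0]/1e3,P[...,1]-r[0][1]/1e3)<0.05)&(P[...,2]>0.09)
    print("post top",P[near].mean(0),P[near][:,2].max(),near.sum())
    for nm in("cover_tab","dial_left_top"):
        cams.capture(n)
        for d in cams.masks_of(n,nm)[:4]: q=P[d["pixels"]&ok];print(nm,d["score"],d["box"],np.percentile(q,95,axis=0)[2],q.mean(0))
c=dict(np.load("top0.npz"))["color"]
cv2.imwrite("pics/crop.png",cv2.resize(c[200:290,220:440],None,fx=3.6,fy=3.6,interpolation=2)[:,:,::-1])
E
```

```text
top seed [0.53263892 0.08262607 0.06275242]
((536.3741455078125, 87.07170867919922), (295.9707946777344, 288.46441650390625), 5.8708415031433105) [[374.0, 215.0], [404.0, -72.0], [698.0, -41.0], [669.0, 246.0]] 0.06299778371799587
stand [ 0.45917559 -0.31367734  0.01075859]
((492.45098876953125, -280.18487548828125), (130.2686309814453, 129.79380798339844), 77.05420684814453) 0.011334271652532906
post top [ 0.49173112 -0.27887014  0.10492391] 0.11681750161007501 52
cover_tab 0.68 [277.8, 209.8, 108.0, 71.4] 0.06930903675778713 [0.57893584 0.09075676 0.06373105]
cover_tab 0.56 [171.4, 275.6, 72.1, 81.3] 0.02939897639594433 [0.38413225 0.40163105 0.02245819]
dial_left_top 0.83 [247.3, 262.7, 17.6, 21.0] 0.09477373251450744 [0.42321742 0.16716746 0.07424849]
scene seed [0.54593023 0.09825285 0.0658606 ]
((534.7813110351562, 84.73302459716797), (297.57354736328125, 291.15582275390625), 5.7028422355651855) [[372.0, 215.0], [401.0, -75.0], [697.0, -45.0], [668.0, 244.0]] 0.06581998996252784
stand [ 0.53500261 -0.27343686  0.0147251 ]
((491.648193359375, -285.4517822265625), (141.04330444335938, 131.01055908203125), 76.6719970703125) 0.014725099196743587
post top [ 0.49611602 -0.27632604  0.10492476] 0.11813787576992506 53
cover_tab 0.68 [325.5, 314.2, 128.3, 107.4] 0.06981899888224048 [0.58668976 0.10114962 0.06448534]
dial_left_top 0.64 [386.1, 289.6, 19.5, 17.4] 0.09583331754516929 [0.42831936 0.17142579 0.07714382]
```

View pics/crop.png

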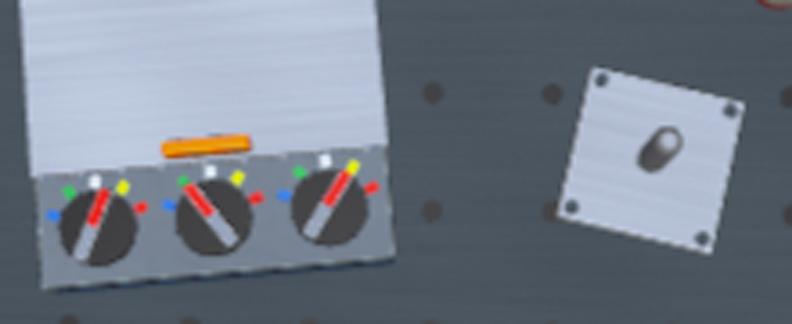

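The crop confirms the aluminium stand and its steel post. Reading the red stripes, left sits between white and yellow (about -0.35), middle is at about green, and right is at about yellow. Next I'll move the wrist camera over the dials.

{"api": "move_arm", "payload": {"deltas": [{"xyz": [6,-6,-1],"turn": [0,0,3]},{"xyz": [12,-12,-2],"turn": [0,0,6]},{"xyz": [17,-16,-3],"turn": [0,0,9]},{"xyz": [22,-21,-4],"turn": [0,0,12]},{"xyz": [26,-25,-5],"turn": [0,0,15]},{"xyz": [30,-29,-6],"turn": [0,0,17]},{"xyz": [34,-33,-7],"turn": [0,0,19.4]},{"xyz": [38,-37,-8],"turn": [0,0,19.4]},{"xyz": [42,-41,-8.2],"turn": [0,0,19.4]},{"xyz": [46,-44.7,-8.2],"turn": [0,0,19.4]}]}}

```text
time: 1.55
tool_pos: [0.4197, -0.055, 0.308]
tcp_rot: [0.0, 0.999, 0.05, 0.001]
contact_force: [1.3, -0.5, -0.3]
width: 0.0882
gripper_force: 0.0
```

{"api": "move_arm", "payload": {"deltas": [{"xyz": [0,0,0],"turn": [0,0,0]},{"xyz": [0,0,0],"turn": [0,0,0]},{"xyz": [0,0,0],"turn": [0,0,0]},{"xyz": [0,0,0],"turn": [0,0,0]},{"xyz": [0,0,0],"turn": [0,0,0]},{"xyz": [0,0,0],"turn": [0,0,0]},{"xyz": [0,0,0],"turn": [0,0,0]},{"xyz": [0,0,0],"turn": [0,0,0]},{"xyz": [0,0,0],"turn": [0,0,0]},{"xyz": [0,0,0],"turn": [0,0,0]}]}}

```text
time: 2.55
tool_pos: [0.4193, -0.0569, 0.307]
tcp_rot: [-0.0, 0.999, 0.051, -0.0]
contact_force: [-0.4, -0.9, 0.3]
width: 0.0881
gripper_force: 0.0
```

{"api": "move_arm", "payload": {"deltas": [{"xyz": [3,-5,0],"turn": [0,0,0]},{"xyz": [6.4,-9,-1],"turn": [0,0,0]},{"xyz": [6.4,-13,-1.3],"turn": [0,0,0]},{"xyz": [6.4,-13,-1.3],"turn": [0,0,0]},{"xyz": [6.4,-13,-1.3],"turn": [0,0,0]},{"xyz": [6.4,-13,-1.3],"turn": [0,0,0]},{"xyz": [6.4,-13,-1.3],"turn": [0,0,0]},{"xyz": [6.4,-13,-1.3],"turn": [0,0,0]},{"xyz": [6.4,-13,-1.3],"turn": [0,0,0]},{"xyz": [6.4,-13,-1.3],"turn": [0,0,0]}]}}

```text
time: 3.55
tool_pos: [0.4699, 0.0783, 0.3201]
tcp_rot: [0.0, 0.999, 0.05, 0.0]
contact_force: [0.1, 0.3, 0.3]
width: 0.0884
gripper_force: 0.0
```

```bash
cat >> h.py <<'E'
def dials(c,P,C=None):
    "red stripe & steel bar: per dial centre, top z, angle rel. to case"
    col=c["color"].astype(int); out=[]
    return out
def to(*goals):
    "deltas (tool axes, cm, deg) from present pose to (x,y,z,yawdeg) with tool down"
    s=sensors.sense(); R0=Ro.from_quat(s["tcp_rot"],scalar_first=True)
    for x,y,z,yaw in goals:
        a=np.radians(yaw); R1=Ro.from_matrix([[np.cos(a),np.sin(a),0],[np.sin(a),-np.cos(a),0],[0,0,-1]])
        print("xyz",(R0.inv().apply(np.array([x,y,z])-s["tool_pos"])*100).round(2).tolist(),"turn",np.degrees((R0.inv()*R1).as_rotvec()).round(1).tolist())
E
python3 - <<'E'
from h import *
c,P=wrist(); np.savez("w1.npz",P=P,**c)
cv2.imwrite("pics/w1.png",c["color"][:,:,::-1])
s=sensors.sense(); print(s["tool_pos"],s["joint_pos"])
ok=c["depth"]>0
for z0 in (0.055,): 
    m=ok&(P[...,2]>0.05)&(P[...,2]<.07)
    k,l,st,_=cv2.connectedComponentsWithStats(m.astype(np.uint8)); i=1+st[1:,4].argmax(); Q=P[l==i]
    r=cv2.minAreaRect((Q[:,:2]*1e3).astype(np.float32)); print(r,cv2.boxPoints(r).round(1).tolist(),np.median(Q[:,2]))
hi=ok&(P[...,2]>0.078)&(P[...,2]<.12); k,l,st,cc=cv2.connectedComponentsWithStats(hi.astype(np.uint8))
hsv=cv2.cvtColor(c["color"],cv2.COLOR_RGB2HSV); red=((hsv[...,0]<8)|(hsv[...,0]>172))&(hsv[...,1]>150)&(hsv[...,2]>90)
for i in range(1,k):
    if st[i,4]>60:
        Q=P[l==i]; r=cv2.minAreaRect((Q[:,:2]*1e3).astype(np.float32)); rr=P[(l==i)&red]
        print(cc[i].round(),st[i,4],np.array(r[0]).round(1),np.array(r[1]).round(1),r[2],"ztop",np.percentile(Q[:,2],90), "red",rr.mean(0) if len(rr) else None)
E
```

```text
[0.46984549 0.07841363 0.32005234] [-8.45253555e-02 -1.06538228e-01  1.74007221e+00  8.59856044e-07
  1.50800227e+00  1.38600389e+00]
((514.921630859375, 85.27838897705078), (249.0198211669922, 289.3044738769531), 5.717058181762695) [[376.6000061035156, 216.8000030517578], [405.3999938964844, -71.0999984741211], [653.2000122070312, -46.29999923706055], [624.4000244140625, 241.60000610351562]] 0.06328286748363326
[324. 178.] 1066 [490.8  82.8] [11.5 69.1] 5.596071243286133 ztop 0.08837230993889841 red None
[226. 237.] 874 [425.6 169.3] [12.1 59.9] 70.040283203125 ztop 0.09311695405767974 red [0.43285758 0.16666164 0.09282406]
[324. 237.] 907 [434.7  77. ] [60.4 12.5] 39.47035598754883 ztop 0.09309836760690827 red [0.43931005 0.08105465 0.09258638]
[422. 237.] 1040 [443.9 -15.5] [13.1 59.9] 59.19986343383789 ztop 0.09293826144550073 red [ 0.4562052  -0.02273549  0.09256956]
```

View pics/w1.png

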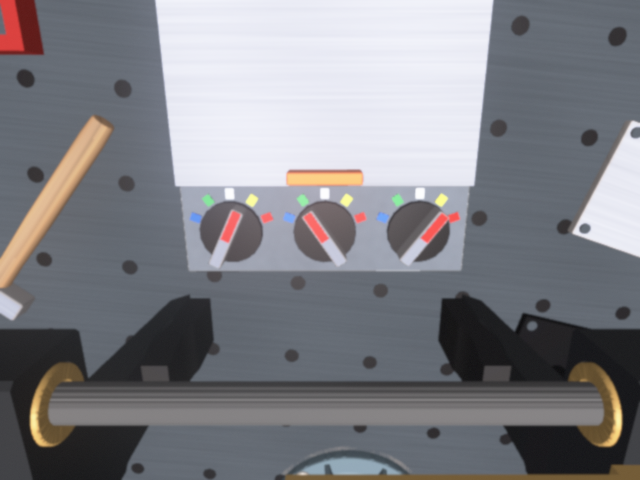

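The wrist view shows the dials at (231,231), (324,231) and (418,231). Bar centres, spacing (92.9 mm) and sizes all match the text. In case angles they read -0.45, +0.59 and -0.64. I'll start with the left dial.

Run:
```python
from h import *
to((.4256,.1693,.125,-20),(.4256,.1693,.076,-20))
```

```text
xyz [-3.49, -9.49, 19.5] turn [-0.0, -0.0, 25.7]
xyz [-3.49, -9.49, 24.4] turn [-0.0, -0.0, 25.7]
```

{"api": "move_arm", "payload": {"deltas": [{"xyz": [-1,-2,4],"turn": [0,0,5]},{"xyz": [-2,-4,8],"turn": [0,0,10]},{"xyz": [-2.5,-6,12],"turn": [0,0,16]},{"xyz": [-3,-8,15],"turn": [0,0,21]},{"xyz": [-3.5,-9.5,18],"turn": [0,0,25.7]},{"xyz": [-3.5,-9.5,19.5],"turn": [0,0,25.7]},{"xyz": [-3.5,-9.5,19.5],"turn": [0,0,25.7]},{"xyz": [-3.5,-9.5,19.5],"turn": [0,0,25.7]},{"xyz": [-3.5,-9.5,22],"turn": [0,0,25.7]},{"xyz": [-3.5,-9.5,24.4],"turn": [0,0,25.7]}], "grip": 4.0}}

```text
time: 4.6
tool_pos: [0.428, 0.1698, 0.0778]
tcp_rot: [-0.001, 0.985, -0.173, 0.003]
contact_force: [-0.4, 0.4, -0.4]
width: 0.0398
gripper_force: 0.0
```

{"api": "move_arm", "payload": {"deltas": [{"xyz": [0,0,0],"turn": [0,0,0]},{"xyz": [0,0,0],"turn": [0,0,0]},{"xyz": [0,0,0],"turn": [0,0,0]},{"xyz": [0,0,0],"turn": [0,0,0]},{"xyz": [0,0,0],"turn": [0,0,0]},{"xyz": [0,0,0],"turn": [0,0,-7]},{"xyz": [0,0,0],"turn": [0,0,-14]},{"xyz": [0,0,0],"turn": [0,0,-21]},{"xyz": [0,0,0],"turn": [0,0,-28]},{"xyz": [0,0,0],"turn": [0,0,-35]}], "grip": 0.6}}

```text
time: 5.6
tool_pos: [0.4263, 0.1689, 0.0777]
tcp_rot: [0.001, 0.991, 0.134, 0.001]
contact_force: [-2.5, -7.0, 4.8]
width: 0.0116
gripper_force: 30.0
```

Run:
```python
from h import *
to((.4256,.1693,.076,74.4));print(sensors.sense())
```

```text
xyz [-0.05, -0.06, 0.17] turn [0.1, 0.0, -59.0]
{'time': 5.6, 'joint_pos': array([ 0.11876688,  0.14514493,  2.01696699, -0.00245749,  0.97812334,
        1.42208582]), 'joint_vel': array([ 1.11562878e-03,  1.23855417e-03, -2.78664691e-03,  3.48932335e-03,
       -2.96846763e-05, -1.21178146e+00]), 'tau': array([  2.08153658, -32.40480781, -26.99868143,   1.3947954 ,
        -1.17838796,   1.56417735]), 'tool_pos': array([0.42627704, 0.16886331, 0.07772652]), 'tcp_rot': array([1.02969383e-03, 9.90977900e-01, 1.34019779e-01, 6.63354878e-04]), 'contact_force': array([-2.47054486, -7.01827711,  4.80129677]), 'ft_torque': array([-0.9165471 ,  0.42996381, -0.10797624]), 'gripper_force': 30.002098381519318, 'width': 0.011555101207446712}
```

{"api": "move_arm", "payload": {"deltas": [{"xyz": [0,0,0],"turn": [0,0,-7]},{"xyz": [0,0,0],"turn": [0,0,-14]},{"xyz": [0,0,0],"turn": [0,0,-21]},{"xyz": [0,0,0],"turn": [0,0,-28]},{"xyz": [0,0,0],"turn": [0,0,-35]},{"xyz": [0,0,0],"turn": [0,0,-42]},{"xyz": [0,0,0],"turn": [0,0,-49]},{"xyz": [0,0,0],"turn": [0,0,-56]},{"xyz": [0,0,0],"turn": [0,0,-59.4]},{"xyz": [0,0,0],"turn": [0,0,-59.4]}]}}

```text
time: 6.6
tool_pos: [0.4253, 0.1699, 0.0777]
tcp_rot: [-0.0, 0.795, 0.606, -0.0]
contact_force: [-6.3, -0.8, 9.6]
width: 0.0117
gripper_force: 30.0
```

{"api": "move_arm", "payload": {"deltas": [{"xyz": [0,0,0],"turn": [0,0,0]},{"xyz": [0,0,0],"turn": [0,0,0]},{"xyz": [0,0,0],"turn": [0,0,0]},{"xyz": [0,0,0],"turn": [0,0,0]},{"xyz": [0,0,-3],"turn": [0,0,0]},{"xyz": [0,0,-5],"turn": [0,0,0]},{"xyz": [0,0,-6],"turn": [0,0,8]},{"xyz": [0,0,-6],"turn": [0,0,16]},{"xyz": [0,0,-6],"turn": [0,0,24]},{"xyz": [0,0,-6],"turn": [0,0,32]}], "grip": 4.0}}

```text
time: 7.6
tool_pos: [0.4255, 0.1699, 0.1362]
tcp_rot: [0.0, 0.933, 0.36, 0.0]
contact_force: [-0.4, -0.6, -0.3]
width: 0.04
gripper_force: 0.0
```

Run:
```python
from h import *
to((.4347,.077,.137,39.5),(.4347,.077,.077,39.5))
```

```text
xyz [-5.55, 7.5, -0.08] turn [0.0, -0.0, 2.7]
xyz [-5.55, 7.5, 5.92] turn [0.0, -0.0, 2.7]
```

{"api": "move_arm", "payload": {"deltas": [{"xyz": [-2.5,3.5,0],"turn": [0,0,1]},{"xyz": [-4.5,6,0],"turn": [0,0,2]},{"xyz": [-5.5,7.5,0],"turn": [0,0,2.7]},{"xyz": [-5.5,7.5,0],"turn": [0,0,2.7]},{"xyz": [-5.5,7.5,0],"turn": [0,0,2.7]},{"xyz": [-5.5,7.5,2],"turn": [0,0,2.7]},{"xyz": [-5.5,7.5,4],"turn": [0,0,2.7]},{"xyz": [-5.5,7.5,5.9],"turn": [0,0,2.7]},{"xyz": [-5.5,7.5,5.9],"turn": [0,0,2.7]},{"xyz": [-5.5,7.5,5.9],"turn": [0,0,2.7]}]}}

```text
time: 8.6
tool_pos: [0.4352, 0.0782, 0.0771]
tcp_rot: [-0.0, 0.94, 0.341, -0.0]
contact_force: [-0.2, 0.6, -0.3]
width: 0.0398
gripper_force: 0.0
```

{"api": "move_arm", "payload": {"deltas": [{"xyz": [0,0,0],"turn": [0,0,0]},{"xyz": [0,0,0],"turn": [0,0,0]},{"xyz": [0,0,0],"turn": [0,0,0]},{"xyz": [0,0,0],"turn": [0,0,0]},{"xyz": [0,0,0],"turn": [0,0,0]},{"xyz": [0,0,0],"turn": [0,0,7]},{"xyz": [0,0,0],"turn": [0,0,14]},{"xyz": [0,0,0],"turn": [0,0,21]},{"xyz": [0,0,0],"turn": [0,0,28]},{"xyz": [0,0,0],"turn": [0,0,35]}], "grip": 0.6}}

```text
time: 9.6
tool_pos: [0.4365, 0.0762, 0.0776]
tcp_rot: [0.001, 0.999, 0.04, 0.001]
contact_force: [1.1, -7.1, 1.3]
width: 0.0115
gripper_force: 30.0
```

{"api": "move_arm", "payload": {"deltas": [{"xyz": [0,0,0],"turn": [0,0,7]},{"xyz": [0,0,0],"turn": [0,0,14]},{"xyz": [0,0,0],"turn": [0,0,21]},{"xyz": [0,0,0],"turn": [0,0,28]},{"xyz": [0,0,0],"turn": [0,0,33.2]},{"xyz": [0,0,0],"turn": [0,0,33.2]},{"xyz": [0,0,0],"turn": [0,0,33.2]},{"xyz": [0,0,0],"turn": [0,0,33.2]},{"xyz": [0,0,0],"turn": [0,0,33.2]},{"xyz": [0,0,0],"turn": [0,0,33.2]}]}}

```text
time: 10.6
tool_pos: [0.4362, 0.075, 0.0776]
tcp_rot: [0.002, 0.97, -0.245, 0.001]
contact_force: [-1.4, -13.0, 2.5]
width: 0.0115
gripper_force: 30.0
```

{"api": "move_arm", "payload": {"deltas": [{"xyz": [0,0,0],"turn": [0,0,0]},{"xyz": [0,0,0],"turn": [0,0,0]},{"xyz": [0,0,0],"turn": [0,0,0]},{"xyz": [0,0,0],"turn": [0,0,0]},{"xyz": [0,0,-3],"turn": [0,0,0]},{"xyz": [0,0,-5],"turn": [0,0,0]},{"xyz": [0,0,-6],"turn": [0,0,0]},{"xyz": [0,0,-6],"turn": [0,0,0]},{"xyz": [0,0,-6],"turn": [0,0,0]},{"xyz": [0,0,-6],"turn": [0,0,0]}], "grip": 4.0}}

```text
time: 11.6
tool_pos: [0.4347, 0.0775, 0.1359]
tcp_rot: [0.0, 0.969, -0.245, -0.001]
contact_force: [0.1, 0.5, 0.8]
width: 0.0401
gripper_force: 0.0
```

Run:
```python
from h import *
to((.4439,-.0155,.137,-30.8),(.4439,-.0155,.077,-30.8))
```

```text
xyz [5.24, 7.74, -0.11] turn [0.0, 0.1, 2.4]
xyz [5.25, 7.74, 5.89] turn [0.0, 0.1, 2.4]
```

Now the right dial, turned -30.8° to 40° (70.8°).

{"api": "move_arm", "payload": {"deltas": [{"xyz": [2.5,3.5,0],"turn": [0,0,1]},{"xyz": [4.5,6,0],"turn": [0,0,2]},{"xyz": [5.25,7.7,0],"turn": [0,0,2.4]},{"xyz": [5.25,7.7,0],"turn": [0,0,2.4]},{"xyz": [5.25,7.7,0],"turn": [0,0,2.4]},{"xyz": [5.25,7.7,2],"turn": [0,0,2.4]},{"xyz": [5.25,7.7,4],"turn": [0,0,2.4]},{"xyz": [5.25,7.7,5.9],"turn": [0,0,2.4]},{"xyz": [5.25,7.7,5.9],"turn": [0,0,2.4]},{"xyz": [5.25,7.7,5.9],"turn": [0,0,2.4]}]}}

```text
time: 12.6
tool_pos: [0.4447, -0.0144, 0.0779]
tcp_rot: [-0.0, 0.964, -0.265, -0.001]
contact_force: [-0.1, 0.3, -0.3]
width: 0.0404
gripper_force: 0.0
```

{"api": "move_arm", "payload": {"deltas": [{"xyz": [0,0,0],"turn": [0,0,0]},{"xyz": [0,0,0],"turn": [0,0,0]},{"xyz": [0,0,0],"turn": [0,0,0]},{"xyz": [0,0,0],"turn": [0,0,0]},{"xyz": [0,0,0],"turn": [0,0,0]},{"xyz": [0,0,0],"turn": [0,0,-7]},{"xyz": [0,0,0],"turn": [0,0,-14]},{"xyz": [0,0,0],"turn": [0,0,-21]},{"xyz": [0,0,0],"turn": [0,0,-28]},{"xyz": [0,0,0],"turn": [0,0,-35]}], "grip": 0.6}}

```text
time: 13.6
tool_pos: [0.4447, -0.0165, 0.0787]
tcp_rot: [0.001, 0.999, 0.039, -0.001]
contact_force: [-4.5, -5.7, 5.5]
width: 0.0111
gripper_force: 30.0
```

{"api": "move_arm", "payload": {"deltas": [{"xyz": [0,0,0],"turn": [0,0,-7]},{"xyz": [0,0,0],"turn": [0,0,-14]},{"xyz": [0,0,0],"turn": [0,0,-21]},{"xyz": [0,0,0],"turn": [0,0,-28]},{"xyz": [0,0,0],"turn": [0,0,-35.8]},{"xyz": [0,0,0],"turn": [0,0,-35.8]},{"xyz": [0,0,0],"turn": [0,0,-35.8]},{"xyz": [0,0,0],"turn": [0,0,-35.8]},{"xyz": [0,0,0],"turn": [0,0,-35.8]},{"xyz": [0,0,0],"turn": [0,0,-35.8]}]}}

```text
time: 14.6
tool_pos: [0.4445, -0.0159, 0.0787]
tcp_rot: [0.0, 0.94, 0.342, -0.001]
contact_force: [-6.4, -4.1, 7.5]
width: 0.0114
gripper_force: 30.0
```

{"api": "move_arm", "payload": {"deltas": [{"xyz": [0,0,0],"turn": [0,0,0]},{"xyz": [0,0,0],"turn": [0,0,0]},{"xyz": [0,0,0],"turn": [0,0,0]},{"xyz": [0,0,0],"turn": [0,0,0]},{"xyz": [0,0,-3],"turn": [0,0,0]},{"xyz": [0,0,-6],"turn": [0,0,0]},{"xyz": [0,0,-9],"turn": [0,0,0]},{"xyz": [0,0,-12],"turn": [0,0,0]},{"xyz": [0,0,-15],"turn": [0,0,0]},{"xyz": [0,0,-15],"turn": [0,0,0]}], "grip": 4.0}}

```text
time: 15.6
tool_pos: [0.4476, -0.0159, 0.2323]
tcp_rot: [0.002, 0.94, 0.342, 0.003]
contact_force: [0.1, -0.6, 1.0]
width: 0.0398
gripper_force: 0.0
```

```bash
cat > dial.py <<'E'
from h import *
def look(c,P,yaw=5.65):
    ok=c["depth"]>0
    hi=ok&(P[...,2]>0.08)&(P[...,2]<.11); k,l,st,cc=cv2.connectedComponentsWithStats(hi.astype(np.uint8))
    hsv=cv2.cvtColor(c["color"],cv2.COLOR_RGB2HSV); red=((hsv[...,0]<8)|(hsv[...,0]>172))&(hsv[...,1]>150)&(hsv[...,2]>90)
    for i in range(1,k):
        if st[i,4]<200: continue
        r=cv2.minAreaRect((P[l==i][:,:2]*1e3).astype(np.float32)); rr=P[(l==i)&red]
        a=None
        if len(rr)>20:
            d=rr.mean(0)[:2]*1e3-np.array(r[0]); a=r[2]-(90 if r[1][0]<r[1][1] else 0)
            while abs((a-np.degrees(np.arctan2(d[1],d[0]))+180)%360-180)>90: a+=180
            a=np.radians((a-yaw+180)%360-180)
        print(cc[i].round(),np.round(r[0],1),np.round(r[1],1),"z",np.percentile(P[l==i][:,2],90).round(4),"dial rad",a)
E
python3 - <<'E'
from dial import *
c,P=wrist(); look(c,P)
to((.47,.0783,.227,5.65))
E
```

```text
[83. 73.] [425.6 168.7] [59.7 12.7] z 0.0931 dial rad 1.1994558236702186
[251.  84.] [490.3  82.5] [12.  70.1] z 0.0883 dial rad None
[209. 156.] [434.9  76.8] [12.  59.9] z 0.0931 dial rad -0.5953299276635363
[321. 228.] [444.2 -15.1] [59.2 11.5] z 0.093 dial rad 0.5989317065640083
xyz [7.84, -5.68, 0.3] turn [0.2, -0.2, 34.4]
```

All three dials are on their codes (1.199, -0.595, 0.599). Next I'll grip the tab a bit left of its middle, to clear the middle dial, and slide the cover open.

Run:
```python
from h import *
to((.4887,.1005,.15,95.65),(.4887,.1005,.072,95.65))
```

```text
xyz [10.68, -6.21, 8.0] turn [0.3, -0.0, -55.6]
xyz [10.66, -6.24, 15.8] turn [0.3, -0.0, -55.6]
```

{"api": "move_arm", "payload": {"deltas": [{"xyz": [3,-2,2],"turn": [0,0,-8]},{"xyz": [6,-4,4],"turn": [0,0,-16]},{"xyz": [9,-5,6],"turn": [0,0,-24]},{"xyz": [10.7,-6.2,7],"turn": [0,0,-32]},{"xyz": [10.7,-6.2,8],"turn": [0,0,-40]},{"xyz": [10.7,-6.2,8],"turn": [0,0,-48]},{"xyz": [10.7,-6.2,8],"turn": [0.3,0,-55.6]},{"xyz": [10.7,-6.2,8],"turn": [0.3,0,-55.6]},{"xyz": [10.7,-6.2,8],"turn": [0.3,0,-55.6]},{"xyz": [10.7,-6.2,8],"turn": [0.3,0,-55.6]}], "grip": 2.6}}

```text
time: 16.65
tool_pos: [0.4868, 0.1009, 0.1475]
tcp_rot: [-0.003, 0.673, 0.74, -0.001]
contact_force: [0.5, -0.3, 0.1]
width: 0.0261
gripper_force: 0.0
```

{"api": "move_arm", "payload": {"deltas": [{"xyz": [0,0,2],"turn": [0,0,0]},{"xyz": [0,0,4],"turn": [0,0,0]},{"xyz": [0,0,6],"turn": [0,0,0]},{"xyz": [0,0,7.8],"turn": [0,0,0]},{"xyz": [0,0,7.8],"turn": [0,0,0]},{"xyz": [0,0,7.8],"turn": [0,0,0]},{"xyz": [0,0,7.8],"turn": [0,0,0]},{"xyz": [0,0,7.8],"turn": [0,0,0]},{"xyz": [0,0,7.8],"turn": [0,0,0]},{"xyz": [0,0,7.8],"turn": [0,0,0]}]}}

```text
time: 17.65
tool_pos: [0.4872, 0.1011, 0.0706]
tcp_rot: [-0.002, 0.672, 0.741, -0.001]
contact_force: [-0.5, 0.3, 0.3]
width: 0.026
gripper_force: 0.0
```

{"api": "move_arm", "payload": {"deltas": [{"xyz": [0,0,0],"turn": [0,0,0]},{"xyz": [0,0,0],"turn": [0,0,0]},{"xyz": [0,0,0],"turn": [0,0,0]},{"xyz": [0,0,0],"turn": [0,0,0]},{"xyz": [0,0,0],"turn": [0,0,0]},{"xyz": [0,0,0],"turn": [0,0,0]},{"xyz": [0,0,0],"turn": [0,0,0]},{"xyz": [0,0,0],"turn": [0,0,0]},{"xyz": [0,0,0],"turn": [0,0,0]},{"xyz": [0,0,0],"turn": [0,0,0]}], "grip": 0.6}}

```text
time: 18.65
tool_pos: [0.4878, 0.1012, 0.0703]
tcp_rot: [-0.002, 0.672, 0.741, -0.0]
contact_force: [5.4, 1.2, -3.1]
width: 0.0118
gripper_force: 30.0
```

Run:
```python
from h import *
p=sensors.sense()["tool_pos"];a=np.radians(5.65)
to((p[0]+.195*np.cos(a),p[1]+.195*np.sin(a),.0725,95.65))
```

```text
xyz [0.02, 19.5, -0.27] turn [-0.1, -0.1, -0.1]
```

{"api": "move_arm", "payload": {"deltas": [{"xyz": [0,2,-0.1],"turn": [0,0,0]},{"xyz": [0,4.5,-0.1],"turn": [0,0,0]},{"xyz": [0,7,-0.1],"turn": [0,0,0]},{"xyz": [0,10,-0.1],"turn": [0,0,0]},{"xyz": [0,13,-0.1],"turn": [0,0,0]},{"xyz": [0,15.5,-0.1],"turn": [0,0,0]},{"xyz": [0,17.5,-0.1],"turn": [0,0,0]},{"xyz": [0,19,-0.1],"turn": [0,0,0]},{"xyz": [0,19.8,-0.1],"turn": [0,0,0]},{"xyz": [0,19.8,-0.1],"turn": [0,0,0]}]}}

```text
time: 19.65
tool_pos: [0.6819, 0.121, 0.0702]
tcp_rot: [-0.005, 0.671, 0.741, -0.003]
contact_force: [-8.3, 1.1, 10.2]
width: 0.0116
gripper_force: 30.0
```

{"api": "move_arm", "payload": {"deltas": [{"xyz": [0,0,0],"turn": [0,0,0]},{"xyz": [0,0,0],"turn": [0,0,0]},{"xyz": [0,0,0],"turn": [0,0,0]},{"xyz": [0,0,0],"turn": [0,0,0]},{"xyz": [0,0,0],"turn": [0,0,0]},{"xyz": [0,0,0],"turn": [0,0,0]},{"xyz": [0,0,0],"turn": [0,0,0]},{"xyz": [0,0,0],"turn": [0,0,0]},{"xyz": [0,0,0],"turn": [0,0,0]},{"xyz": [0,0,0],"turn": [0,0,0]}]}}

```text
time: 20.65
tool_pos: [0.6819, 0.1209, 0.0702]
tcp_rot: [-0.004, 0.672, 0.741, -0.002]
contact_force: [-6.9, 1.5, 7.0]
width: 0.0122
gripper_force: 29.9
```

{"api": "move_arm", "payload": {"deltas": [{"xyz": [0,0,0],"turn": [0,0,0]},{"xyz": [0,0,0],"turn": [0,0,0]},{"xyz": [0,0,0],"turn": [0,0,0]},{"xyz": [0,0,-4],"turn": [0,0,0]},{"xyz": [0,0,-9],"turn": [0,0,0]},{"xyz": [0,-3,-13],"turn": [0,0,8]},{"xyz": [0,-5,-17],"turn": [0,0,16]},{"xyz": [-1,-7,-20],"turn": [0,0,24]},{"xyz": [-2,-8,-23],"turn": [0,0,32]},{"xyz": [-3,-8,-23],"turn": [0,0,40]}], "grip": 2.6}}

```text
time: 21.65
tool_pos: [0.6094, 0.082, 0.3065]
tcp_rot: [0.0, 0.886, 0.464, 0.002]
contact_force: [0.6, -0.0, -0.3]
width: 0.0259
gripper_force: 0.0
```

{"api": "move_arm", "payload": {"deltas": [{"xyz": [0,0,0],"turn": [0,0,8]},{"xyz": [0,0,0],"turn": [0,0,16]},{"xyz": [0,0,0],"turn": [0,0,24]},{"xyz": [0,0,0],"turn": [0,0,32]},{"xyz": [0,0,0],"turn": [0,0,40]},{"xyz": [0,0,0],"turn": [0,0,48]},{"xyz": [0,0,0],"turn": [0,0,50]},{"xyz": [0,0,0],"turn": [0,0,50]},{"xyz": [0,0,0],"turn": [0,0,50]},{"xyz": [0,0,0],"turn": [0,0,50]}], "grip": 6}}

```text
time: 22.65
tool_pos: [0.6083, 0.0823, 0.3004]
tcp_rot: [-0.001, 0.999, 0.049, -0.002]
contact_force: [0.3, -0.3, 0.4]
width: 0.0601
gripper_force: 0.0
```

```bash
cat > col.py <<'E'
from dial import *
def collars(c,P):
    ok=c["depth"]>0; hsv=cv2.cvtColor(c["color"],cv2.COLOR_RGB2HSV)
    O=np.array([.5573,.0892]); a=np.radians(5.65); u=np.array([np.cos(a),np.sin(a)]); v=np.array([-u[1],u[0]])
    X=(P[...,:2]-O)@u; Y=(P[...,:2]-O)@v
    inb=ok&(X>-.074)&(X<.113)&(abs(Y)<.128)
    for n,lo,hi in(("red",172,8),("yellow",20,35),("green",45,85),("blue",95,130)):
        h=hsv[...,0]; hm=((h>=lo)|(h<=hi)) if lo>hi else (h>=lo)&(h<=hi)
        m=inb&hm&(hsv[...,1]>110)&(hsv[...,2]>50)
        k,l,st,cc=cv2.connectedComponentsWithStats(m.astype(np.uint8))
        if k<2: print(n,"none");continue
        i=1+st[1:,4].argmax()
        if st[i,4]<150: print(n,"none",st[i,4]);continue
        Q=P[l==i]; z=Q[:,2]; zt=np.percentile(z,97)
        H=Q[z>zt-.004]; F=Q[z<zt-.011]
        out=[]
        for S in(H,F):
            if len(S)>30: (x,y),r=cv2.minEnclosingCircle((S[:,:2]*1e3).astype(np.float32)); out.append((round(x,1),round(y,1),round(r,1),round(float(np.median(S[:,2])),4)))
        print(n,cc[i].round(),st[i,4],"hub/flange circ",out)
E
python3 - <<'E'
from col import *
c,P=wrist(); np.savez("w2.npz",P=P,**c); cv2.imwrite("pics/w2.png",c["color"][:,:,::-1])
print(sensors.sense()["tool_pos"]); collars(c,P); look(c,P)
E
```

```text
[0.60825179 0.08229838 0.3003767 ]
red [250. 174.] 6211 hub/flange circ [(619.4, 159.4, 22.0, 0.0513), (618.1, 160.1, 46.4, 0.0355)]
yellow [368. 267.] 3543 hub/flange circ [(533.8, 32.3, 21.9, 0.0512), (532.0, 31.7, 41.5, 0.0354)]
green none
blue [261. 267.] 2035 hub/flange circ [(522.7, 143.3, 22.1, 0.0513), (521.2, 144.2, 31.8, 0.0354)]
[312. 111.] [684.2 102.4] [11.8 69. ] z 0.0883 dial rad None
[321. 366.] [441.7  73.7] [12.4 46.3] z 0.0933 dial rad -0.5802171542676091
[402. 365.] [452.5  -8.3] [39.8 12.3] z 0.0933 dial rad 0.6038121489986603
```

View pics/w2.png

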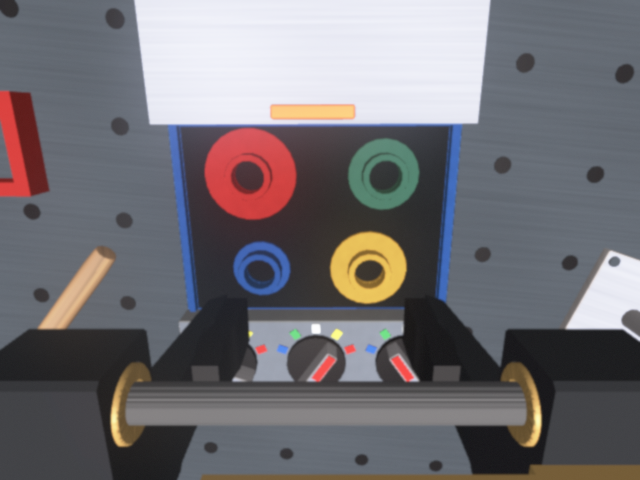

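The wrist view shows all four collars hub up in the open bay: red (250,174), green (384,174), blue (261,267) and yellow (369,267). Hub tops measure 51 mm against an expected 52, and flanges about 35.5 against 36. The cover is against its stop. I'll take red first.

```bash
sed -i 's/>110)&(hsv/>70)\&(hsv/' col.py
python3 - <<'E'
from col import *
c=dict(np.load("w2.npz")); collars(c,c["P"])
to((.619,.1595,.11,5.65),(.619,.1595,.0395,5.65))
E
```

```text
red [251. 174.] 6936 hub/flange circ [(619.4, 159.4, 22.0, 0.0513), (616.9, 159.5, 47.8, 0.0353)]
yellow [368. 267.] 3544 hub/flange circ [(533.8, 32.3, 21.9, 0.0512), (532.2, 31.2, 41.6, 0.0354)]
green [383. 174.] 3117 hub/flange circ [(632.2, 29.7, 21.9, 0.0512), (631.8, 28.8, 35.3, 0.0354)]
blue [261. 268.] 2189 hub/flange circ [(522.7, 143.3, 22.1, 0.0513), (520.7, 143.6, 32.1, 0.0352)]
xyz [1.91, -7.53, 19.05] turn [-0.1, 0.3, -0.0]
xyz [1.95, -7.52, 26.1] turn [-0.1, 0.3, -0.0]
```

{"api": "move_arm", "payload": {"deltas": [{"xyz": [0.6,-2.5,4],"turn": [0,0,0]},{"xyz": [1.2,-5,8],"turn": [0,0,0]},{"xyz": [1.9,-7.5,12],"turn": [0,0.2,0]},{"xyz": [1.9,-7.5,16],"turn": [0,0.2,0]},{"xyz": [1.9,-7.5,19],"turn": [0,0.2,0]},{"xyz": [1.9,-7.5,20],"turn": [0,0.2,0]},{"xyz": [1.9,-7.5,22],"turn": [0,0.2,0]},{"xyz": [1.9,-7.5,24],"turn": [0,0.2,0]},{"xyz": [1.9,-7.5,25.5],"turn": [0,0.2,0]},{"xyz": [1.9,-7.5,26],"turn": [0,0.2,0]}], "grip": 6}}

```text
time: 23.7
tool_pos: [0.6182, 0.1591, 0.0396]
tcp_rot: [-0.001, 0.999, 0.049, -0.001]
contact_force: [-0.6, -1.0, 0.2]
width: 0.06
gripper_force: 0.0
```

{"api": "move_arm", "payload": {"deltas": [{"xyz": [0,0,0],"turn": [0,0,0]},{"xyz": [0,0,0],"turn": [0,0,0]},{"xyz": [0,0,0],"turn": [0,0,0]},{"xyz": [0,0,0],"turn": [0,0,0]},{"xyz": [0,0,0],"turn": [0,0,0]},{"xyz": [0,0,0],"turn": [0,0,0]},{"xyz": [0,0,0],"turn": [0,0,0]},{"xyz": [0,0,0],"turn": [0,0,0]},{"xyz": [0,0,0],"turn": [0,0,0]},{"xyz": [0,0,0],"turn": [0,0,0]}], "grip": 3.6}}

```text
time: 24.7
tool_pos: [0.6195, 0.1594, 0.0417]
tcp_rot: [-0.001, 0.999, 0.049, 0.0]
contact_force: [-0.4, 0.3, 5.5]
width: 0.0429
gripper_force: 30.0
```

Run:
```python
from h import *
to((.619,.1595,.25,5.65),(.46,-.21,.25,5.65),(.492,-.279,.20,5.65))
```

```text
xyz [-0.03, -0.07, -20.83] turn [-0.1, -0.1, -0.1]
xyz [-19.46, 35.16, -20.93] turn [-0.1, -0.1, -0.1]
xyz [-16.95, 42.35, -15.94] turn [-0.1, -0.1, -0.1]
```

{"api": "move_arm", "payload": {"deltas": [{"xyz": [0,0,-2],"turn": [0,0,0]},{"xyz": [0,0,-6],"turn": [0,0,0]},{"xyz": [0,0,-10],"turn": [0,0,0]},{"xyz": [-3,3,-14],"turn": [0,0,0]},{"xyz": [-6,7,-17],"turn": [0,0,0]},{"xyz": [-9,11,-20],"turn": [0,0,0]},{"xyz": [-12,15,-20.8],"turn": [0,0,0]},{"xyz": [-15,19,-20.8],"turn": [0,0,0]},{"xyz": [-17,23,-20.8],"turn": [0,0,0]},{"xyz": [-19,26,-20.8],"turn": [0,0,0]}]}}

```text
time: 25.7
tool_pos: [0.4556, -0.1161, 0.2481]
tcp_rot: [-0.001, 0.999, 0.049, -0.0]
contact_force: [0.1, -0.2, -1.1]
width: 0.043
gripper_force: 30.0
```

{"api": "move_arm", "payload": {"deltas": [{"xyz": [-2,3,0],"turn": [0,0,0]},{"xyz": [-4,7,0],"turn": [0,0,0]},{"xyz": [-6,10,0],"turn": [0,0,0]},{"xyz": [-8,13,0],"turn": [0,0,0]},{"xyz": [-8,14.5,0],"turn": [0,0,0]},{"xyz": [-8,14.5,0],"turn": [0,0,0]},{"xyz": [-8,14.5,0],"turn": [0,0,0]},{"xyz": [-8,14.5,0],"turn": [0,0,0]},{"xyz": [-8,14.5,0],"turn": [0,0,0]},{"xyz": [-8,14.5,0],"turn": [0,0,0]}]}}

```text
time: 26.7
tool_pos: [0.3918, -0.2662, 0.2478]
tcp_rot: [-0.001, 0.999, 0.05, -0.001]
contact_force: [0.0, 0.0, -2.0]
width: 0.0431
gripper_force: 30.0
```

```bash
cat > post.py <<'E'
from h import *
def post(c,P):
    ok=c["depth"]>0; z=P[...,2]; near=ok&(np.hypot(P[...,0]-.4925,P[...,1]+.28)<.06)
    T=P[near&(z>.108)&(z<.125)]; 
    if len(T)>20: print("top",T[:,:2].mean(0),np.median(T[:,2]),len(T),cv2.minEnclosingCircle((T[:,:2]*1e3).astype(np.float32)))
    ok=ok&(np.hypot(P[...,0]-.4925,P[...,1]+.28)<.1)&(z>.006)&(z<.02); Q=P[ok]
    if len(Q)>20:print("plate",cv2.minAreaRect((Q[:,:2]*1e3).astype(np.float32)),np.median(Q[:,2]))
E
python3 - <<'E'
from post import *
c,P=wrist(); np.savez("w3.npz",P=P,**c); cv2.imwrite("pics/w3.png",c["color"][:,:,::-1]); s=sensors.sense(); print(s["tool_pos"],s["width"]); post(c,P)
E
```

```text
[ 0.39178461 -0.26636465  0.24782485] 0.042830197236117806
top [ 0.4942044  -0.27979422] 0.10969798270272452 284 ((494.6573181152344, -280.04241943359375), 8.99538516998291)
plate ((494.4891052246094, -280.1993103027344), (130.19349670410156, 130.32962036132812), 76.8536605834961) 0.011438710581340758
```

View pics/w3.png

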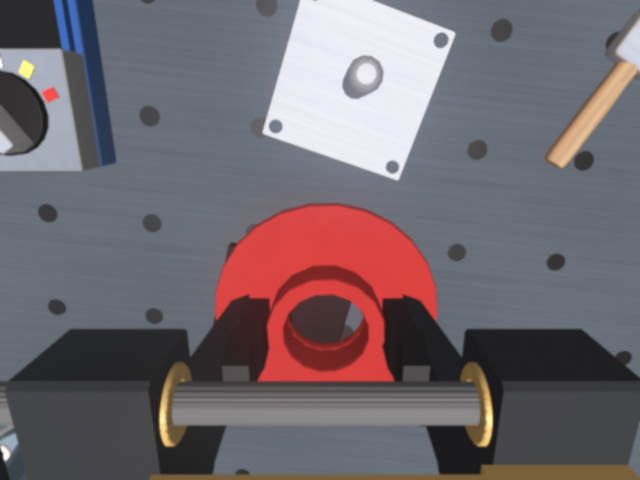

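The wrist view shows red held hub up, and the aluminium stand with its post top at (364,75). The post axis is at (494.5,-280.1), and its top and the plate centre agree. The post would meet the gripper's body if I lowered red fully, so I'll release it once threaded, with the TCP at about 53 mm.

{"api": "move_arm", "payload": {"deltas": [{"xyz": [3,1,2],"turn": [0,0,0]},{"xyz": [6,2,5],"turn": [0,0,0]},{"xyz": [9,2.4,8],"turn": [0,0,0]},{"xyz": [10.1,2.4,10],"turn": [0,0,0]},{"xyz": [10.1,2.4,10],"turn": [0,0,0]},{"xyz": [10.1,2.4,10],"turn": [0,0,0]},{"xyz": [10.1,2.4,10],"turn": [0,0,0]},{"xyz": [10.1,2.4,11],"turn": [0,0,0]},{"xyz": [10.1,2.4,12],"turn": [0,0,0]},{"xyz": [10.1,2.4,12],"turn": [0,0,0]}]}}

```text
time: 27.75
tool_pos: [0.493, -0.2802, 0.1261]
tcp_rot: [-0.002, 0.999, 0.049, -0.001]
contact_force: [0.4, 0.5, -1.9]
width: 0.0426
gripper_force: 30.0
```

Run:
```python
from h import *
to((.4945,-.2801,.053,5.65)); print(sensors.sense()["tool_pos"],sensors.sense()["contact_force"])
```

```text
xyz [0.17, 0.04, 7.31] turn [-0.2, 0.2, -0.1]
[ 0.49297133 -0.28018926  0.12611728] [ 0.39814501  0.49290701 -1.90572064]
```

{"api": "move_arm", "payload": {"deltas": [{"xyz": [0.1,0,0],"turn": [0,0,0]},{"xyz": [0.15,0,1],"turn": [0,0,0]},{"xyz": [0.15,0,2],"turn": [0,0,0]},{"xyz": [0.15,0,3],"turn": [0,0,0]},{"xyz": [0.15,0,4],"turn": [0,0,0]},{"xyz": [0.15,0,5],"turn": [0,0,0]},{"xyz": [0.15,0,6],"turn": [0,0,0]},{"xyz": [0.15,0,7],"turn": [0,0,0]},{"xyz": [0.15,0,7.2],"turn": [0,0,0]},{"xyz": [0.15,0,7.2],"turn": [0,0,0]}]}}

```text
time: 28.75
tool_pos: [0.4953, -0.2803, 0.0551]
tcp_rot: [-0.002, 0.999, 0.049, -0.001]
contact_force: [0.0, -0.4, -1.4]
width: 0.043
gripper_force: 30.0
```

{"api": "move_arm", "payload": {"deltas": [{"xyz": [0,0,0],"turn": [0,0,0]},{"xyz": [0,0,0],"turn": [0,0,0]},{"xyz": [0,0,0],"turn": [0,0,0]},{"xyz": [0,0,0],"turn": [0,0,0]},{"xyz": [0,0,0],"turn": [0,0,0]},{"xyz": [0,0,-2],"turn": [0,0,0]},{"xyz": [0,0,-6],"turn": [0,0,0]},{"xyz": [0,0,-10],"turn": [0,0,0]},{"xyz": [-5,-2,-15],"turn": [0,0,0]},{"xyz": [-10,-3,-19],"turn": [0,0,0]}], "grip": 6}}

```text
time: 29.75
tool_pos: [0.4221, -0.2647, 0.2232]
tcp_rot: [-0.001, 0.999, 0.05, -0.0]
contact_force: [-0.3, -0.6, -0.0]
width: 0.0598
gripper_force: 0.0
```

Run:
```python
from col import *
c,P=wrist(); cv2.imwrite("pics/w4.png",c["color"][60:300,200:520,::-1]); 
near=(c["depth"]>0)&(np.hypot(P[...,0]-.4945,P[...,1]+.28)<.05); z=P[...,2][near]
print(np.histogram(z,bins=np.arange(0,.13,.004)))
h=near&(P[...,2]>.026)&(P[...,2]<.04); print("hub",cv2.minEnclosingCircle((P[h][:,:2]*1e3).astype(np.float32)),np.median(P[h][:,2]))
to((.47,.04,.30,5.65),(.534,.032,.11,5.65))
c=cams.capture("top"); collars(c,pts(c))
```

```text
(array([   0,    0, 2037,  954, 7125,   18,   22,  114,  882,    2,    5,
          4,    8,    4,    3,    7,    8,    6,    6,    3,    8,   10,
          8,    5,    7,  111,  461,  313,    5,    0,    0,    0]), array([0.   , 0.004, 0.008, 0.012, 0.016, 0.02 , 0.024, 0.028, 0.032,
       0.036, 0.04 , 0.044, 0.048, 0.052, 0.056, 0.06 , 0.064, 0.068,
       0.072, 0.076, 0.08 , 0.084, 0.088, 0.092, 0.096, 0.1  , 0.104,
       0.108, 0.112, 0.116, 0.12 , 0.124, 0.128]))
hub ((495.5773010253906, -280.1581726074219), 21.885040283203125) 0.033112253073669246
xyz [8.05, -29.85, -7.24] turn [0.2, -0.1, 0.0]
xyz [14.31, -28.48, 11.77] turn [0.2, -0.1, 0.0]
red none
yellow [286. 221.] 555 hub/flange circ [(554.2, 60.0, 21.6, 0.052), (553.6, 62.7, 43.0, 0.0347)]
green [297. 196.] 379 hub/flange circ [(630.4, 28.1, 21.6, 0.0529), (630.3, 31.0, 36.6, 0.0348)]
blue [258. 232.] 304 hub/flange circ [(521.4, 142.0, 21.3, 0.0538), (521.0, 144.4, 32.6, 0.0342)]
```

View pics/w4.png

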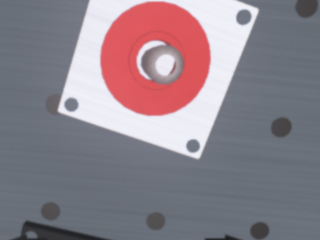

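The crop shows red fully home on the post: flange top 18 mm, hub top about 33 mm. Meanwhile yellow has been knocked to about (554,60). I'll look again from above the bay before grasping it.

{"api": "move_arm", "payload": {"deltas": [{"xyz": [2,-3,-2],"turn": [0,0,0]},{"xyz": [5,-7,-4],"turn": [0,0,0]},{"xyz": [7,-11,-6],"turn": [0,0,0]},{"xyz": [10,-15,-6.7],"turn": [0,0,0]},{"xyz": [12,-19,-6.7],"turn": [0,0,0]},{"xyz": [15,-23,-6.7],"turn": [0,0,0]},{"xyz": [17,-27,-6.7],"turn": [0,0,0]},{"xyz": [20,-31.5,-6.7],"turn": [0,0,0]},{"xyz": [20,-31.5,-6.7],"turn": [0,0,0]},{"xyz": [20,-31.5,-6.7],"turn": [0,0,0]}]}}

```text
time: 30.85
tool_pos: [0.591, 0.0694, 0.2876]
tcp_rot: [-0.001, 0.999, 0.05, -0.002]
contact_force: [0.1, -0.3, 0.1]
width: 0.0595
gripper_force: 0.0
```

Run:
```python
from col import *
s=sensors.sense(); print(s["tool_pos"],s["joint_vel"].round(2)); c,P=wrist(); collars(c,P)
to((.554,.061,.11,5.65))
```

```text
[0.59096081 0.06936091 0.28760244] [-0.05 -0.03  0.02 -0.01  0.   -0.01]
red none 88
yellow [333. 231.] 4123 hub/flange circ [(555.6, 60.9, 21.9, 0.0513), (553.7, 59.8, 41.6, 0.0354)]
green [374. 156.] 3401 hub/flange circ [(632.5, 29.8, 21.9, 0.0512), (632.0, 28.8, 35.3, 0.0354)]
blue [247. 255.] 2397 hub/flange circ [(523.0, 143.0, 22.0, 0.0512), (521.0, 144.6, 32.0, 0.0351)]
xyz [-3.67, 0.38, 17.8] turn [-0.1, 0.2, 0.0]
```

{"api": "move_arm", "payload": {"deltas": [{"xyz": [-1.5,0.2,4],"turn": [0,0,0]},{"xyz": [-3,0.4,8],"turn": [0,0,0]},{"xyz": [-3.65,0.5,12],"turn": [0,0.2,0]},{"xyz": [-3.65,0.5,16],"turn": [0,0.2,0]},{"xyz": [-3.65,0.5,18],"turn": [0,0.2,0]},{"xyz": [-3.65,0.5,20],"turn": [0,0.2,0]},{"xyz": [-3.65,0.5,22],"turn": [0,0.2,0]},{"xyz": [-3.65,0.5,23.5],"turn": [0,0.2,0]},{"xyz": [-3.65,0.5,24.7],"turn": [0,0.2,0]},{"xyz": [-3.65,0.5,24.7],"turn": [0,0.2,0]}]}}

```text
time: 31.9
tool_pos: [0.5534, 0.0592, 0.0406]
tcp_rot: [-0.001, 0.999, 0.048, -0.0]
contact_force: [-0.5, -0.0, -0.4]
width: 0.0602
gripper_force: 0.0
```

{"api": "move_arm", "payload": {"deltas": [{"xyz": [0,0,0],"turn": [0,0,0]},{"xyz": [0,0,0],"turn": [0,0,0]},{"xyz": [0,0,0],"turn": [0,0,0]},{"xyz": [0,0,0],"turn": [0,0,0]},{"xyz": [0,0,0],"turn": [0,0,0]},{"xyz": [0,0,0],"turn": [0,0,0]},{"xyz": [0,0,0],"turn": [0,0,0]},{"xyz": [0,0,0],"turn": [0,0,0]},{"xyz": [0,0,-5],"turn": [0,0,0]},{"xyz": [0,0,-9],"turn": [0,0,0]}], "grip": 3.6}}

```text
time: 32.9
tool_pos: [0.5531, 0.0598, 0.1319]
tcp_rot: [-0.002, 0.999, 0.049, -0.001]
contact_force: [0.7, 0.5, -1.5]
width: 0.0424
gripper_force: 30.0
```

Run:
```python
from h import *
to((.4945,-.2801,.18,5.65))
```

```text
xyz [-9.16, 33.24, -4.9] turn [-0.2, 0.1, -0.0]
```

{"api": "move_arm", "payload": {"deltas": [{"xyz": [-1,4,-3],"turn": [0,0,0]},{"xyz": [-2,8,-4.9],"turn": [0,0,0]},{"xyz": [-4,13,-4.9],"turn": [0,0,0]},{"xyz": [-5,18,-4.9],"turn": [0,0,0]},{"xyz": [-7,23,-4.9],"turn": [0,0,0]},{"xyz": [-8,28,-4.9],"turn": [0,0,0]},{"xyz": [-9.3,33.2,-4.9],"turn": [0,0,0]},{"xyz": [-9.3,33.2,-4.9],"turn": [0,0,0]},{"xyz": [-9.3,33.2,-4.9],"turn": [-0.1,0.1,0]},{"xyz": [-9.3,33.2,-4.9],"turn": [-0.1,0.1,0]}]}}

```text
time: 33.9
tool_pos: [0.4939, -0.2787, 0.1794]
tcp_rot: [-0.001, 0.999, 0.049, 0.002]
contact_force: [-0.1, 0.7, -2.6]
width: 0.0423
gripper_force: 30.0
```

Run:
```python
from h import *
to((.4927,-.2801,.125,5.65),(.4927,-.2801,.054,5.65))
```

```text
xyz [-0.15, 0.14, 5.44] turn [-0.1, -0.2, -0.1]
xyz [-0.17, 0.15, 12.54] turn [-0.1, -0.2, -0.1]
```

{"api": "move_arm", "payload": {"deltas": [{"xyz": [-0.1,0.1,2],"turn": [0,-0.1,0]},{"xyz": [-0.1,0.1,4],"turn": [0,-0.1,0]},{"xyz": [-0.1,0.1,5],"turn": [0,-0.1,0]},{"xyz": [-0.1,0.1,6],"turn": [0,-0.1,0]},{"xyz": [-0.1,0.1,7],"turn": [0,-0.1,0]},{"xyz": [-0.1,0.1,8.5],"turn": [0,-0.1,0]},{"xyz": [-0.1,0.1,10],"turn": [0,-0.1,0]},{"xyz": [-0.1,0.1,11.5],"turn": [0,-0.1,0]},{"xyz": [-0.1,0.1,12.5],"turn": [0,-0.1,0]},{"xyz": [-0.1,0.1,12.5],"turn": [0,-0.1,0]}]}}

```text
time: 34.9
tool_pos: [0.4926, -0.2801, 0.0529]
tcp_rot: [-0.002, 0.999, 0.049, -0.0]
contact_force: [0.8, -0.2, -1.7]
width: 0.0425
gripper_force: 30.0
```

{"api": "move_arm", "payload": {"deltas": [{"xyz": [0,0,0],"turn": [0,0,0]},{"xyz": [0,0,0],"turn": [0,0,0]},{"xyz": [0,0,0],"turn": [0,0,0]},{"xyz": [0,0,0],"turn": [0,0,0]},{"xyz": [0,0,0],"turn": [0,0,0]},{"xyz": [0,0,-2],"turn": [0,0,0]},{"xyz": [0,0,-6],"turn": [0,0,0]},{"xyz": [0,0,-10],"turn": [0,0,0]},{"xyz": [-5,-2,-15],"turn": [0,0,0]},{"xyz": [-9,-3,-19],"turn": [0,0,0]}], "grip": 6}}

```text
time: 35.9
tool_pos: [0.4222, -0.2638, 0.225]
tcp_rot: [-0.0, 0.999, 0.049, 0.001]
contact_force: [0.1, -0.1, 0.2]
width: 0.06
gripper_force: 0.0
```

```bash
cat > stack.py <<'E'
from col import *
def stack(c,P):
    near=(c["depth"]>0)&(np.hypot(P[...,0]-.4945,P[...,1]+.28)<.055); hsv=cv2.cvtColor(c["color"],cv2.COLOR_RGB2HSV); h=hsv[...,0]
    for n,m in(("red",(h<8)|(h>172)),("yellow",(h>=20)&(h<=35)),("green",(h>=45)&(h<=85)),("blue",(h>=95)&(h<=130))):
        S=P[near&m&(hsv[...,1]>70)&(hsv[...,2]>50)]
        if len(S)<100: print(n,"-");continue
        hh,e=np.histogram(S[:,2],bins=np.arange(0.01,.125,.002)); print(n,len(S),{round(float(e[i]),3):int(hh[i]) for i in np.argsort(-hh)[:5] if hh[i]>20})
E
python3 - <<'E'
from stack import *
c,P=wrist(); stack(c,P); s=sensors.sense(); print(s["tool_pos"])
c=cams.capture("top"); collars(c,pts(c))
E
```

```text
red 1010 {0.016: 701, 0.018: 175, 0.032: 53, 0.014: 51}
yellow 6907 {0.038: 4108, 0.04: 1271, 0.054: 861, 0.056: 208, 0.036: 144}
green -
blue -
[ 0.4203035  -0.26433816  0.23104895]
red none
yellow none
green [297. 196.] 379 hub/flange circ [(630.6, 29.1, 21.7, 0.0532), (629.8, 31.3, 36.4, 0.0347)]
blue [258. 232.] 303 hub/flange circ [(520.6, 142.7, 21.2, 0.0535), (521.0, 144.5, 32.2, 0.0336)]
```

Yellow is home (40 and 56 mm as expected), and green and blue haven't moved. Green is next.

{"api": "move_arm", "payload": {"deltas": [{"xyz": [3,-3,0],"turn": [0,0,0]},{"xyz": [6,-7,0],"turn": [0,0,0]},{"xyz": [9,-11,0],"turn": [0,0,0]},{"xyz": [12,-14,0],"turn": [0,0,0]},{"xyz": [15,-17,0],"turn": [0,0,0]},{"xyz": [18,-20.5,2],"turn": [0,0,0]},{"xyz": [21,-24,5],"turn": [0,0,0]},{"xyz": [24,-27.2,9],"turn": [0,0,0]},{"xyz": [24,-27.2,11],"turn": [0,0,0]},{"xyz": [24,-27.2,12],"turn": [0,0,0]}]}}

```text
time: 37.0
tool_pos: [0.6334, 0.0323, 0.0995]
tcp_rot: [-0.001, 0.999, 0.05, -0.002]
contact_force: [-1.0, -0.8, 0.1]
width: 0.0603
gripper_force: 0.0
```

Run:
```python
from h import *
to((.6323,.0297,.0405,5.65))
```

```text
xyz [-0.11, 0.26, 5.9] turn [-0.1, 0.2, 0.1]
```

{"api": "move_arm", "payload": {"deltas": [{"xyz": [-0.1,0.2,1],"turn": [0,0.2,0]},{"xyz": [-0.1,0.2,2],"turn": [0,0.2,0]},{"xyz": [-0.1,0.2,3.5],"turn": [0,0.2,0]},{"xyz": [-0.1,0.2,5],"turn": [0,0.2,0]},{"xyz": [-0.1,0.2,5.8],"turn": [0,0.2,0]},{"xyz": [-0.1,0.2,5.8],"turn": [0,0.2,0]},{"xyz": [-0.1,0.2,5.8],"turn": [0,0.2,0]},{"xyz": [-0.1,0.2,5.8],"turn": [0,0.2,0]},{"xyz": [-0.1,0.2,5.8],"turn": [0,0.2,0]},{"xyz": [-0.1,0.2,5.8],"turn": [0,0.2,0]}]}}

```text
time: 38.0
tool_pos: [0.6351, 0.028, 0.047]
tcp_rot: [-0.0, 0.999, 0.049, 0.003]
contact_force: [0.4, -0.5, -0.6]
width: 0.06
gripper_force: 0.0
```

{"api": "move_arm", "payload": {"deltas": [{"xyz": [0,0,0],"turn": [0,0,0]},{"xyz": [0,0,0],"turn": [0,0,0]},{"xyz": [0,0,0],"turn": [0,0,0]},{"xyz": [0,0,0],"turn": [0,0,0]},{"xyz": [0,0,0],"turn": [0,0,0]},{"xyz": [0,0,0],"turn": [0,0,0]},{"xyz": [0,0,0],"turn": [0,0,0]},{"xyz": [0,0,-4],"turn": [0,0,0]},{"xyz": [0,0,-9],"turn": [0,0,0]},{"xyz": [0,0,-14],"turn": [0,0,0]}], "grip": 3.6}}

```text
time: 39.0
tool_pos: [0.6327, 0.0278, 0.1862]
tcp_rot: [-0.001, 0.999, 0.049, 0.001]
contact_force: [1.7, 1.0, -2.6]
width: 0.0418
gripper_force: 30.0
```

Run:
```python
from h import *
to((.4942,-.2801,.18,5.65))
```

```text
xyz [-16.78, 29.29, 0.54] turn [-0.1, -0.2, -0.1]
```

I grasped green higher on the hub than planned (TCP 47 mm). It is lifted, so I'll carry it gently and measure how it sits in the fingers before threading.

{"api": "move_arm", "payload": {"deltas": [{"xyz": [-1,2,0],"turn": [0,0,0]},{"xyz": [-3,5,0],"turn": [0,0,0]},{"xyz": [-5,8.5,0],"turn": [0,0,0]},{"xyz": [-7,12,0],"turn": [0,0,0]},{"xyz": [-9,16,0],"turn": [0,0,0]},{"xyz": [-11,20,0],"turn": [0,0,0]},{"xyz": [-13,24,0],"turn": [0,0,0]},{"xyz": [-15,27,0],"turn": [0,0,0]},{"xyz": [-16.8,29.3,0],"turn": [0,-0.2,0]},{"xyz": [-16.8,29.3,0],"turn": [0,-0.2,0]}]}}

```text
time: 40.0
tool_pos: [0.493, -0.2832, 0.1844]
tcp_rot: [-0.0, 0.999, 0.047, 0.0]
contact_force: [0.3, 0.3, -3.1]
width: 0.0419
gripper_force: 30.0
```

```bash
cat > held.py <<'E'
from stack import *
def held(name):
    s=sensors.sense(); c,P=wrist(); p=s["tool_pos"]; print(p,s["width"],s["gripper_force"])
    hsv=cv2.cvtColor(c["color"],cv2.COLOR_RGB2HSV); h=hsv[...,0]; lo,hi={"green":(45,85),"blue":(95,130)}[name]
    m=(c["depth"]>0)&(h>=lo)&(h<=hi)&(hsv[...,1]>70)&(hsv[...,2]>40)&(np.linalg.norm(P-p,axis=-1)<.07)
    S=P[m]; zz=S[:,2]-p[2]; hh,e=np.histogram(zz,bins=np.arange(-.04,.03,.002)); print({round(float(e[i]),3):int(hh[i]) for i in np.argsort(-hh)[:6]})
    top=np.percentile(zz,97); 
    for q in (S[zz>top-.004],S[zz<top-.011]):
        if len(q)>20: (x,y),r=cv2.minEnclosingCircle((q[:,:2]*1e3).astype(np.float32)); print("off",x-p[0]*1e3,y-p[1]*1e3,"r",r,"z",np.median(q[:,2])-p[2])
    cv2.imwrite("pics/h_%s.png"%name,c["color"][:,:,::-1])
E
python3 - <<'E'
from held import *
held("green"); to((.4945,-.2801,.14,5.65))
E
```

```text
[ 0.49304751 -0.28322177  0.18439413] 0.041891311358982976 29.998291335068643
{-0.012: 4922, 0.004: 3786, 0.002: 814, -0.014: 584, -0.01: 391, 0.0: 288}
off -2.3367247676173974 0.7210991845715853 r 22.227489471435547 z 0.0047429251527625615
off -2.6438231562892724 0.4811089501965853 r 34.677947998046875 z -0.011084542982801482
xyz [0.05, -0.13, 4.45] turn [-0.1, -0.1, -0.2]
```

View pics/h_green.png

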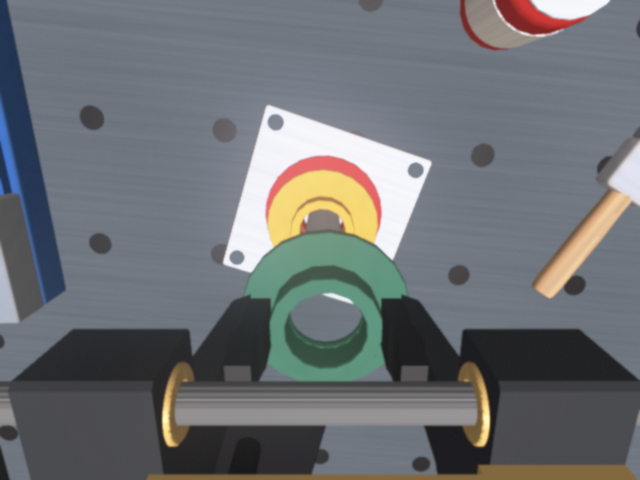

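The view shows green held level, hub top about 5 mm above the fingertips and offset about 2.4 mm in -x, with red and yellow on the post at (323,200). I'll correct for the offset.

{"api": "move_arm", "payload": {"deltas": [{"xyz": [0.4,-0.2,1],"turn": [0,0,0]},{"xyz": [0.4,-0.2,2],"turn": [0,0,0]},{"xyz": [0.4,-0.2,3],"turn": [0,0,0]},{"xyz": [0.4,-0.2,4],"turn": [0,0,0]},{"xyz": [0.4,-0.2,4.4],"turn": [0,0,0]},{"xyz": [0.4,-0.2,4.4],"turn": [0,0,0]},{"xyz": [0.4,-0.2,4.4],"turn": [0,0,0]},{"xyz": [0.4,-0.2,4.4],"turn": [0,0,0]},{"xyz": [0.4,-0.2,4.4],"turn": [0,0,0]},{"xyz": [0.4,-0.2,4.4],"turn": [0,0,0]}]}}

```text
time: 41.05
tool_pos: [0.4993, -0.278, 0.1416]
tcp_rot: [-0.0, 0.999, 0.049, 0.002]
contact_force: [0.4, -0.9, -1.6]
width: 0.0419
gripper_force: 30.0
```

Run:
```python
from h import *
to((.4969,-.2807,.076,5.65))
```

```text
xyz [-0.29, 0.24, 6.56] turn [-0.0, -0.2, -0.1]
```

{"api": "move_arm", "payload": {"deltas": [{"xyz": [-0.3,0.2,0],"turn": [0,0,0]},{"xyz": [-0.3,0.2,1],"turn": [0,0,0]},{"xyz": [-0.3,0.2,2],"turn": [0,0,0]},{"xyz": [-0.3,0.2,3],"turn": [0,0,0]},{"xyz": [-0.3,0.2,4],"turn": [0,0,0]},{"xyz": [-0.3,0.2,5],"turn": [0,0,0]},{"xyz": [-0.3,0.2,6],"turn": [0,0,0]},{"xyz": [-0.3,0.2,6.4],"turn": [0,0,0]},{"xyz": [-0.3,0.2,6.4],"turn": [0,0,0]},{"xyz": [-0.3,0.2,6.4],"turn": [0,0,0]}]}}

```text
time: 42.05
tool_pos: [0.4967, -0.2802, 0.0774]
tcp_rot: [-0.0, 0.999, 0.049, 0.001]
contact_force: [-0.2, -0.1, -1.8]
width: 0.0418
gripper_force: 30.0
```

{"api": "move_arm", "payload": {"deltas": [{"xyz": [0,0,0],"turn": [0,0,0]},{"xyz": [0,0,0],"turn": [0,0,0]},{"xyz": [0,0,0],"turn": [0,0,0]},{"xyz": [0,0,0],"turn": [0,0,0]},{"xyz": [0,0,0],"turn": [0,0,0]},{"xyz": [0,0,-2],"turn": [0,0,0]},{"xyz": [0,0,-6],"turn": [0,0,0]},{"xyz": [0,0,-9],"turn": [0,0,0]},{"xyz": [-5,-2,-13],"turn": [0,0,0]},{"xyz": [-9,-3,-16],"turn": [0,0,0]}], "grip": 6}}

```text
time: 43.05
tool_pos: [0.4173, -0.2612, 0.2272]
tcp_rot: [-0.0, 0.999, 0.049, 0.001]
contact_force: [0.3, -0.7, 0.8]
width: 0.0599
gripper_force: 0.0
```

Run:
```python
from stack import *
c,P=wrist(); stack(c,P)
c=cams.capture("top"); collars(c,pts(c))
to((.5228,.1431,.11,5.65))
```

```text
red 1037 {0.016: 730, 0.018: 179, 0.014: 46, 0.032: 32}
yellow 1092 {0.038: 573, 0.04: 148, 0.06: 51, 0.058: 44, 0.036: 30}
green 3446 {0.06: 1863, 0.076: 792, 0.062: 466, 0.078: 198, 0.058: 68}
blue -
red none
yellow none
green none
blue [258. 232.] 304 hub/flange circ [(520.3, 141.9, 20.5, 0.0543), (521.3, 145.6, 32.7, 0.0343)]
xyz [14.39, -39.39, 11.98] turn [0.3, -0.4, -0.1]
```

Green is home. Now blue.

{"api": "move_arm", "payload": {"deltas": [{"xyz": [1.5,-4,0],"turn": [0,0,0]},{"xyz": [3,-8,0],"turn": [0,0,0]},{"xyz": [5,-13,0],"turn": [0,0,0]},{"xyz": [6.5,-18,0],"turn": [0,0,0]},{"xyz": [8,-23,0],"turn": [0,0,0]},{"xyz": [10,-28,0],"turn": [0,0,0]},{"xyz": [12,-33,2],"turn": [0,0,0]},{"xyz": [14,-37,4],"turn": [0,0,0]},{"xyz": [14.4,-39.4,6],"turn": [0.2,-0.2,0]},{"xyz": [14.4,-39.4,9],"turn": [0.2,-0.2,0]}]}}

```text
time: 44.15
tool_pos: [0.5241, 0.1493, 0.1359]
tcp_rot: [-0.003, 0.999, 0.051, 0.0]
contact_force: [1.1, -0.7, 0.0]
width: 0.06
gripper_force: 0.0
```

{"api": "move_arm", "payload": {"deltas": [{"xyz": [0,0,1],"turn": [0,0,0]},{"xyz": [0,0,2],"turn": [0,0,0]},{"xyz": [0,0,3],"turn": [0,0,0]},{"xyz": [0,0,3],"turn": [0,0,0]},{"xyz": [0,0,3],"turn": [0,0,0]},{"xyz": [0,0,3],"turn": [0,0,0]},{"xyz": [0,0,3],"turn": [0,0,0]},{"xyz": [0,0,3],"turn": [0,0,0]},{"xyz": [0,0,3],"turn": [0,0,0]},{"xyz": [0,0,3],"turn": [0,0,0]}]}}

```text
time: 45.15
tool_pos: [0.5231, 0.1447, 0.1071]
tcp_rot: [-0.002, 0.999, 0.049, -0.0]
contact_force: [-0.5, 0.4, -1.3]
width: 0.0602
gripper_force: 0.0
```

Run:
```python
from h import *
to((.5228,.1431,.0405,5.65))
```

```text
xyz [-0.04, 0.19, 6.66] turn [-0.2, 0.0, -0.0]
```

{"api": "move_arm", "payload": {"deltas": [{"xyz": [0,0.1,1],"turn": [0,0,0]},{"xyz": [0,0.1,2],"turn": [0,0,0]},{"xyz": [0,0.1,3],"turn": [0,0,0]},{"xyz": [0,0.1,4],"turn": [0,0,0]},{"xyz": [0,0.1,5],"turn": [0,0,0]},{"xyz": [0,0.1,6],"turn": [0,0,0]},{"xyz": [0,0.1,6.6],"turn": [0,0,0]},{"xyz": [0,0.1,6.6],"turn": [0,0,0]},{"xyz": [0,0.1,6.6],"turn": [0,0,0]},{"xyz": [0,0.1,6.6],"turn": [0,0,0]}]}}

```text
time: 46.15
tool_pos: [0.5235, 0.144, 0.0415]
tcp_rot: [-0.002, 0.999, 0.049, -0.0]
contact_force: [-0.1, -0.8, -0.2]
width: 0.0599
gripper_force: 0.0
```

{"api": "move_arm", "payload": {"deltas": [{"xyz": [0,0,0],"turn": [0,0,0]},{"xyz": [0,0,0],"turn": [0,0,0]},{"xyz": [0,0,0],"turn": [0,0,0]},{"xyz": [0,0,0],"turn": [0,0,0]},{"xyz": [0,0,0],"turn": [0,0,0]},{"xyz": [0,0,0],"turn": [0,0,0]},{"xyz": [0,0,0],"turn": [0,0,0]},{"xyz": [0,0,-4],"turn": [0,0,0]},{"xyz": [0,0,-9],"turn": [0,0,0]},{"xyz": [0,0,-14],"turn": [0,0,0]}], "grip": 3.6}}

```text
time: 47.15
tool_pos: [0.5217, 0.1435, 0.1809]
tcp_rot: [-0.002, 0.999, 0.049, -0.002]
contact_force: [0.4, 0.9, -2.5]
width: 0.0423
gripper_force: 30.0
```

Run:
```python
from h import *
to((.4942,-.2801,.185,5.65))
```

```text
xyz [-6.87, 41.89, -0.58] turn [-0.3, 0.3, -0.1]
```

{"api": "move_arm", "payload": {"deltas": [{"xyz": [-0.5,3,-1],"turn": [0,0,0]},{"xyz": [-1,7,-1],"turn": [0,0,0]},{"xyz": [-2,11.5,-1],"turn": [0,0,0]},{"xyz": [-3,16,-1],"turn": [0,0,0]},{"xyz": [-3.5,20.5,-1],"turn": [0,0,0]},{"xyz": [-4,25,-1],"turn": [0,0,0]},{"xyz": [-5,29.5,-1],"turn": [0,0,0]},{"xyz": [-6,34,-1],"turn": [0,0,0]},{"xyz": [-6.5,38,-1],"turn": [-0.2,0.2,0]},{"xyz": [-6.9,41.9,-1],"turn": [-0.2,0.2,0]}]}}

```text
time: 48.15
tool_pos: [0.4944, -0.2816, 0.1882]
tcp_rot: [-0.001, 0.999, 0.048, 0.001]
contact_force: [0.7, 0.3, -1.6]
width: 0.0425
gripper_force: 30.0
```

{"api": "move_arm", "payload": {"deltas": [{"xyz": [0,0,0],"turn": [0,0,0]},{"xyz": [0,0,0],"turn": [0,0,0]},{"xyz": [0,0,0],"turn": [0,0,0]},{"xyz": [0,0,0],"turn": [0,0,0]},{"xyz": [0,0,0],"turn": [0,0,0]},{"xyz": [0,0,0],"turn": [0,0,0]},{"xyz": [0,0,0],"turn": [0,0,0]},{"xyz": [0,0,0],"turn": [0,0,0]},{"xyz": [0,0,0],"turn": [0,0,0]},{"xyz": [0,0,0],"turn": [0,0,0]}]}}

```text
time: 49.15
tool_pos: [0.4954, -0.2804, 0.1893]
tcp_rot: [-0.0, 0.999, 0.049, 0.001]
contact_force: [0.7, 0.5, -1.8]
width: 0.0424
gripper_force: 30.0
```

Run:
```python
from held import *
held("blue"); to((.4945,-.2801,.14,5.65))
```

```text
[ 0.49541792 -0.2803901   0.18934888] 0.04241233477915677 29.99781494960189
{0.008: 3028, -0.008: 2143, -0.006: 1883, 0.01: 1864, 0.006: 551, 0.004: 508}
off 0.32701635347353886 1.8338879826274592 r 24.00543785095215 z 0.009746270966044829
off -0.6476540566827111 0.7114209416118342 r 29.89881134033203 z -0.005962968270058211
xyz [-0.1, -0.04, 4.93] turn [-0.0, -0.1, -0.1]
```

{"api": "move_arm", "payload": {"deltas": [{"xyz": [0,0,2],"turn": [0,0,0]},{"xyz": [0,0,4],"turn": [0,0,0]},{"xyz": [0,0,5],"turn": [0,0,0]},{"xyz": [0,0,5],"turn": [0,0,0]},{"xyz": [0,0,6],"turn": [0,0,0]},{"xyz": [0,0,7],"turn": [0,0,0]},{"xyz": [0,0,8],"turn": [0,0,0]},{"xyz": [0,0,9],"turn": [0,0,0]},{"xyz": [0,0,9.6],"turn": [0,0,0]},{"xyz": [0,0,9.6],"turn": [0,0,0]}]}}

```text
time: 50.2
tool_pos: [0.495, -0.2797, 0.092]
tcp_rot: [-0.001, 0.999, 0.049, 0.0]
contact_force: [-0.8, 1.0, -2.5]
width: 0.0425
gripper_force: 30.0
```

{"api": "move_arm", "payload": {"deltas": [{"xyz": [0,0,0],"turn": [0,0,0]},{"xyz": [0,0,0],"turn": [0,0,0]},{"xyz": [0,0,0],"turn": [0,0,0]},{"xyz": [0,0,0],"turn": [0,0,0]},{"xyz": [0,0,0],"turn": [0,0,0]},{"xyz": [0,0,-2],"turn": [0,0,0]},{"xyz": [0,0,-5],"turn": [0,0,0]},{"xyz": [0,0,-8],"turn": [0,0,0]},{"xyz": [-5,-2,-12],"turn": [0,0,0]},{"xyz": [-9,-3,-14],"turn": [0,0,0]}], "grip": 6}}

```text
time: 51.2
tool_pos: [0.4136, -0.2612, 0.2286]
tcp_rot: [0.0, 0.999, 0.05, 0.002]
contact_force: [0.5, 0.3, 0.4]
width: 0.06
gripper_force: 0.0
```

Run:
```python
from stack import *
c,P=wrist(); stack(c,P); cv2.imwrite("pics/w6.png",c["color"][:300,150:550,::-1])
to((.683,.102,.22,95.65))
```

```text
red 1013 {0.016: 698, 0.018: 181, 0.014: 57, 0.032: 34}
yellow 939 {0.038: 547, 0.04: 168, 0.058: 39, 0.06: 38}
green 114 {0.06: 80, 0.062: 31}
blue 4875 {0.082: 2053, 0.098: 1495, 0.084: 443, 0.1: 282, 0.096: 167}
xyz [30.78, -33.36, 1.19] turn [0.3, 0.0, -90.0]
```

View pics/w6.png

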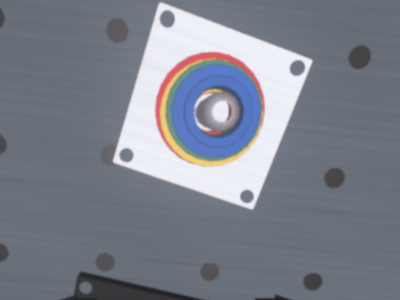

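The crop shows four nested colours on the post, and the measured levels are right for all (flanges 18/40/62/84, top hub 100). Now to shut the cover.

{"api": "move_arm", "payload": {"deltas": [{"xyz": [3,-3,0],"turn": [0,0,-8]},{"xyz": [6,-6,0],"turn": [0,0,-16]},{"xyz": [9,-10,0],"turn": [0,0,-24]},{"xyz": [12,-13,0],"turn": [0,0,-32]},{"xyz": [15,-17,0],"turn": [0,0,-40]},{"xyz": [18,-20,0],"turn": [0,0,-48]},{"xyz": [21,-23,0],"turn": [0,0,-56]},{"xyz": [24,-27,0],"turn": [0,0,-64]},{"xyz": [27,-30,0],"turn": [0,0,-72]},{"xyz": [30.5,-33,0],"turn": [0,0,-80]}], "grip": 2.6}}

```text
time: 52.25
tool_pos: [0.6857, 0.0988, 0.2281]
tcp_rot: [0.001, 0.732, 0.682, 0.001]
contact_force: [0.2, 0.2, 0.9]
width: 0.0259
gripper_force: 0.0
```

Run:
```python
from h import *
to((.6824,.1209,.13,95.65))
```

```text
xyz [2.18, -0.51, 9.81] turn [0.1, -0.0, -9.7]
```

{"api": "move_arm", "payload": {"deltas": [{"xyz": [1,-0.2,1],"turn": [0,0,-5]},{"xyz": [2.2,-0.5,3],"turn": [0,0,-9.7]},{"xyz": [2.2,-0.5,6],"turn": [0,0,-9.7]},{"xyz": [2.2,-0.5,9],"turn": [0,0,-9.7]},{"xyz": [2.2,-0.5,9.8],"turn": [0,0,-9.7]},{"xyz": [2.2,-0.5,9.8],"turn": [0,0,-9.7]},{"xyz": [2.2,-0.5,9.8],"turn": [0,0,-9.7]},{"xyz": [2.2,-0.5,9.8],"turn": [0,0,-9.7]},{"xyz": [2.2,-0.5,9.8],"turn": [0,0,-9.7]},{"xyz": [2.2,-0.5,9.8],"turn": [0,0,-9.7]}]}}

```text
time: 53.25
tool_pos: [0.6826, 0.1192, 0.1313]
tcp_rot: [0.001, 0.674, 0.739, 0.002]
contact_force: [-0.0, 1.0, 0.2]
width: 0.0258
gripper_force: 0.0
```

Run:
```python
from h import *
to((.6824,.1209,.0715,95.65))
```

```text
xyz [0.17, -0.03, 5.98] turn [0.3, -0.0, -0.4]
```

{"api": "move_arm", "payload": {"deltas": [{"xyz": [0.1,0,1],"turn": [0.2,0,-0.4]},{"xyz": [0.1,0,2],"turn": [0.2,0,-0.4]},{"xyz": [0.1,0,3],"turn": [0.2,0,-0.4]},{"xyz": [0.1,0,4],"turn": [0.2,0,-0.4]},{"xyz": [0.1,0,5],"turn": [0.2,0,-0.4]},{"xyz": [0.1,0,5.9],"turn": [0.2,0,-0.4]},{"xyz": [0.1,0,5.9],"turn": [0.2,0,-0.4]},{"xyz": [0.1,0,5.9],"turn": [0.2,0,-0.4]},{"xyz": [0.1,0,5.9],"turn": [0.2,0,-0.4]},{"xyz": [0.1,0,5.9],"turn": [0.2,0,-0.4]}]}}

```text
time: 54.25
tool_pos: [0.6826, 0.1203, 0.0718]
tcp_rot: [-0.0, 0.671, 0.741, 0.0]
contact_force: [-0.4, 0.1, 0.3]
width: 0.0256
gripper_force: 0.0
```

{"api": "move_arm", "payload": {"deltas": [{"xyz": [0,0,0],"turn": [0,0,0]},{"xyz": [0,0,0],"turn": [0,0,0]},{"xyz": [0,0,0],"turn": [0,0,0]},{"xyz": [0,0,0],"turn": [0,0,0]},{"xyz": [0,0,0],"turn": [0,0,0]},{"xyz": [0,0,0],"turn": [0,0,0]},{"xyz": [0,0,0],"turn": [0,0,0]},{"xyz": [0,0,0],"turn": [0,0,0]},{"xyz": [0,0,0],"turn": [0,0,0]},{"xyz": [0,0,0],"turn": [0,0,0]}], "grip": 0.6}}

```text
time: 55.25
tool_pos: [0.682, 0.1203, 0.0714]
tcp_rot: [-0.001, 0.671, 0.741, -0.0]
contact_force: [-3.5, -0.5, 5.0]
width: 0.0116
gripper_force: 30.0
```

Run:
```python
from h import *
p=sensors.sense()["tool_pos"];a=np.radians(5.65)
to((p[0]-.195*np.cos(a),p[1]-.195*np.sin(a),.0708,95.65),(.4878,.1012,.071,95.65))
```

```text
xyz [0.02, -19.5, 0.08] turn [-0.1, -0.0, 0.1]
xyz [0.03, -19.51, 0.06] turn [-0.1, -0.0, 0.1]
```

{"api": "move_arm", "payload": {"deltas": [{"xyz": [0,-2,0],"turn": [0,0,0]},{"xyz": [0,-4.5,0],"turn": [0,0,0]},{"xyz": [0,-7,0],"turn": [0,0,0]},{"xyz": [0,-10,0],"turn": [0,0,0]},{"xyz": [0,-13,0],"turn": [0,0,0]},{"xyz": [0,-15.5,0],"turn": [0,0,0]},{"xyz": [0,-17.5,0],"turn": [0,0,0]},{"xyz": [0,-19,0],"turn": [0,0,0]},{"xyz": [0,-19.8,0],"turn": [0,0,0]},{"xyz": [0,-19.8,0],"turn": [0,0,0]}]}}

```text
time: 56.25
tool_pos: [0.488, 0.1005, 0.0714]
tcp_rot: [0.002, 0.671, 0.741, 0.003]
contact_force: [12.8, 0.3, -12.2]
width: 0.0118
gripper_force: 30.0
```

{"api": "move_arm", "payload": {"deltas": [{"xyz": [0,0,0],"turn": [0,0,0]},{"xyz": [0,0,0],"turn": [0,0,0]},{"xyz": [0,0,0],"turn": [0,0,0]},{"xyz": [0,0,0],"turn": [0,0,0]},{"xyz": [0,0,0],"turn": [0,0,0]},{"xyz": [0,0,0],"turn": [0,0,0]},{"xyz": [0,0,0],"turn": [0,0,0]},{"xyz": [0,0,0],"turn": [0,0,0]},{"xyz": [0,0,0],"turn": [0,0,0]},{"xyz": [0,0,0],"turn": [0,0,0]}]}}

```text
time: 57.25
tool_pos: [0.488, 0.1006, 0.0714]
tcp_rot: [0.002, 0.671, 0.741, 0.002]
contact_force: [10.1, 0.1, -9.3]
width: 0.0122
gripper_force: 30.0
```

{"api": "move_arm", "payload": {"deltas": [{"xyz": [0,0,0],"turn": [0,0,0]},{"xyz": [0,0,0],"turn": [0,0,0]},{"xyz": [0,0,0],"turn": [0,0,0]},{"xyz": [0,0,-3],"turn": [0,0,0]},{"xyz": [0,0,-6],"turn": [0,0,0]},{"xyz": [0,0,-9],"turn": [0,0,8]},{"xyz": [0,0,-12],"turn": [0,0,16]},{"xyz": [0,0,-15],"turn": [0,0,24]},{"xyz": [0,0,-16],"turn": [0,0,32]},{"xyz": [0,0,-16],"turn": [0,0,40]}], "grip": 2.6}}

```text
time: 58.25
tool_pos: [0.4863, 0.1006, 0.2337]
tcp_rot: [0.001, 0.885, 0.465, 0.002]
contact_force: [-0.4, -0.2, -0.5]
width: 0.026
gripper_force: 0.0
```

Run:
```python
from dial import *
c,P=wrist(); look(c,P); to((.4439,-.0155,.14,40),(.4439,-.0155,.077,40))
```

```text
[199. 195.] [425.4 169.4] [59.8 13. ] z 0.093 dial rad 1.207878736407867
[343. 240.] [490.2  82.7] [12.3 70. ] z 0.0881 dial rad None
[288. 287.] [434.6  77.4] [12.5 60.2] z 0.0929 dial rad -0.5942341700330233
[359. 371.] [441.6 -16.2] [28.  11.1] z 0.0924 dial rad None
xyz [-11.92, 3.23, 9.24] turn [0.0, -0.1, 15.0]
xyz [-11.93, 3.22, 15.54] turn [0.0, -0.1, 15.0]
```

The cover is shut against its stop, with the tab back at (490.2, 82.7). Now I'll lock the case, turning each dial about 0.9 rad off its code, left dial first.

Run:
```python
from h import *
to((.4256,.1693,.14,74.4),(.4256,.1693,.077,74.4))
```

```text
xyz [2.16, -8.87, 9.25] turn [0.1, -0.1, -19.4]
xyz [2.15, -8.88, 15.55] turn [0.1, -0.1, -19.4]
```

{"api": "move_arm", "payload": {"deltas": [{"xyz": [0.8,-3,2],"turn": [0,0,-7]},{"xyz": [1.6,-6,5],"turn": [0,0,-14]},{"xyz": [2.2,-8.9,8],"turn": [0,0,-19.4]},{"xyz": [2.2,-8.9,9.2],"turn": [0,0,-19.4]},{"xyz": [2.2,-8.9,9.2],"turn": [0,0,-19.4]},{"xyz": [2.2,-8.9,9.2],"turn": [0,0,-19.4]},{"xyz": [2.2,-8.9,11],"turn": [0,0,-19.4]},{"xyz": [2.2,-8.9,13],"turn": [0,0,-19.4]},{"xyz": [2.2,-8.9,15.4],"turn": [0,0,-19.4]},{"xyz": [2.2,-8.9,15.4],"turn": [0,0,-19.4]}], "grip": 4.0}}

```text
time: 59.3
tool_pos: [0.4236, 0.1681, 0.0762]
tcp_rot: [-0.001, 0.793, 0.609, -0.001]
contact_force: [0.1, -0.6, -0.3]
width: 0.0404
gripper_force: 0.0
```

{"api": "move_arm", "payload": {"deltas": [{"xyz": [0,0,0],"turn": [0,0,0]},{"xyz": [0,0,0],"turn": [0,0,0]},{"xyz": [0,0,0],"turn": [0,0,0]},{"xyz": [0,0,0],"turn": [0,0,0]},{"xyz": [0,0,0],"turn": [0,0,0]},{"xyz": [0,0,0],"turn": [0,0,7]},{"xyz": [0,0,0],"turn": [0,0,14]},{"xyz": [0,0,0],"turn": [0,0,21]},{"xyz": [0,0,0],"turn": [0,0,28]},{"xyz": [0,0,0],"turn": [0,0,35]}], "grip": 0.6}}

```text
time: 60.3
tool_pos: [0.4252, 0.1688, 0.0784]
tcp_rot: [0.0, 0.94, 0.341, 0.001]
contact_force: [0.5, -2.1, 4.8]
width: 0.0117
gripper_force: 30.0
```

{"api": "move_arm", "payload": {"deltas": [{"xyz": [0,0,0],"turn": [0,0,6]},{"xyz": [0,0,0],"turn": [0,0,12]},{"xyz": [0,0,0],"turn": [0,0,17]},{"xyz": [0,0,0],"turn": [0,0,17]},{"xyz": [0,0,0],"turn": [0,0,17]},{"xyz": [0,0,0],"turn": [0,0,17]},{"xyz": [0,0,0],"turn": [0,0,17]},{"xyz": [0,0,0],"turn": [0,0,17]},{"xyz": [0,0,0],"turn": [0,0,17]},{"xyz": [0,0,0],"turn": [0,0,17]}]}}

```text
time: 61.3
tool_pos: [0.4253, 0.1687, 0.0784]
tcp_rot: [0.0, 0.98, 0.201, 0.001]
contact_force: [1.3, -3.7, 6.0]
width: 0.0115
gripper_force: 30.0
```

{"api": "move_arm", "payload": {"deltas": [{"xyz": [0,0,0],"turn": [0,0,0]},{"xyz": [0,0,0],"turn": [0,0,0]},{"xyz": [0,0,0],"turn": [0,0,0]},{"xyz": [0,0,0],"turn": [0,0,0]},{"xyz": [0,0,-3],"turn": [0,0,0]},{"xyz": [0,0,-6],"turn": [0,0,8]},{"xyz": [0,0,-6],"turn": [0,0,16]},{"xyz": [0,0,-6],"turn": [0,0,24]},{"xyz": [0,0,-6],"turn": [0,0,32]},{"xyz": [0,0,-6],"turn": [0,0,40]}], "grip": 4.0}}

```text
time: 62.3
tool_pos: [0.4238, 0.169, 0.1372]
tcp_rot: [-0.0, 0.989, -0.15, -0.001]
contact_force: [0.1, -0.1, 0.3]
width: 0.0404
gripper_force: 0.0
```

Run:
```python
from h import *
to((.4347,.077,.137,-28.7),(.4347,.077,.077,-28.7))
```

```text
xyz [3.77, 8.46, 0.02] turn [0.0, 0.1, 11.5]
xyz [3.78, 8.47, 6.02] turn [0.0, 0.1, 11.5]
```

{"api": "move_arm", "payload": {"deltas": [{"xyz": [1.5,3,0],"turn": [0,0,6]},{"xyz": [3,6,0],"turn": [0,0,11.5]},{"xyz": [3.8,8.5,0],"turn": [0,0,11.5]},{"xyz": [3.8,8.5,0],"turn": [0,0,11.5]},{"xyz": [3.8,8.5,0],"turn": [0,0,11.5]},{"xyz": [3.8,8.5,2],"turn": [0,0,11.5]},{"xyz": [3.8,8.5,4],"turn": [0,0,11.5]},{"xyz": [3.8,8.5,5.9],"turn": [0,0,11.5]},{"xyz": [3.8,8.5,5.9],"turn": [0,0,11.5]},{"xyz": [3.8,8.5,5.9],"turn": [0,0,11.5]}]}}

```text
time: 63.3
tool_pos: [0.4353, 0.0775, 0.0783]
tcp_rot: [-0.0, 0.97, -0.245, -0.001]
contact_force: [0.0, 0.0, 0.8]
width: 0.04
gripper_force: 0.0
```

{"api": "move_arm", "payload": {"deltas": [{"xyz": [0,0,0],"turn": [0,0,0]},{"xyz": [0,0,0],"turn": [0,0,0]},{"xyz": [0,0,0],"turn": [0,0,0]},{"xyz": [0,0,0],"turn": [0,0,0]},{"xyz": [0,0,0],"turn": [0,0,0]},{"xyz": [0,0,0],"turn": [0,0,-7]},{"xyz": [0,0,0],"turn": [0,0,-14]},{"xyz": [0,0,0],"turn": [0,0,-21]},{"xyz": [0,0,0],"turn": [0,0,-28]},{"xyz": [0,0,0],"turn": [0,0,-35]}], "grip": 0.6}}

```text
time: 64.3
tool_pos: [0.4355, 0.076, 0.0789]
tcp_rot: [0.0, 0.998, 0.06, -0.001]
contact_force: [-2.8, -2.8, 5.8]
width: 0.0118
gripper_force: 30.0
```

{"api": "move_arm", "payload": {"deltas": [{"xyz": [0,0,0],"turn": [0,0,-6]},{"xyz": [0,0,0],"turn": [0,0,-12]},{"xyz": [0,0,0],"turn": [0,0,-17]},{"xyz": [0,0,0],"turn": [0,0,-17]},{"xyz": [0,0,0],"turn": [0,0,-17]},{"xyz": [0,0,0],"turn": [0,0,-17]},{"xyz": [0,0,0],"turn": [0,0,-17]},{"xyz": [0,0,0],"turn": [0,0,-17]},{"xyz": [0,0,0],"turn": [0,0,-17]},{"xyz": [0,0,0],"turn": [0,0,-17]}]}}

```text
time: 65.3
tool_pos: [0.4354, 0.0764, 0.0789]
tcp_rot: [-0.0, 0.979, 0.205, -0.001]
contact_force: [-3.0, 0.3, 5.8]
width: 0.0119
gripper_force: 30.0
```

{"api": "move_arm", "payload": {"deltas": [{"xyz": [0,0,0],"turn": [0,0,0]},{"xyz": [0,0,0],"turn": [0,0,0]},{"xyz": [0,0,0],"turn": [0,0,0]},{"xyz": [0,0,0],"turn": [0,0,0]},{"xyz": [0,0,-3],"turn": [0,0,0]},{"xyz": [0,0,-6],"turn": [0,0,0]},{"xyz": [0,0,-6],"turn": [0,0,-7]},{"xyz": [0,0,-6],"turn": [0,0,-14]},{"xyz": [0,0,-6],"turn": [0,0,-14]},{"xyz": [0,0,-6],"turn": [0,0,-14]}], "grip": 4.0}}

```text
time: 66.3
tool_pos: [0.4355, 0.0766, 0.1381]
tcp_rot: [-0.0, 0.947, 0.321, -0.001]
contact_force: [-0.2, -0.2, -0.6]
width: 0.0401
gripper_force: 0.0
```

Run:
```python
from h import *
to((.4439,-.0155,.137,40),(.4439,-.0155,.077,40))
```

```text
xyz [-4.92, 7.83, 0.1] turn [-0.1, 0.0, -2.6]
xyz [-4.92, 7.84, 6.1] turn [-0.1, 0.0, -2.6]
```

{"api": "move_arm", "payload": {"deltas": [{"xyz": [-2,3,0],"turn": [0,0,-1]},{"xyz": [-4,6,0],"turn": [0,0,-2.6]},{"xyz": [-4.9,7.8,0],"turn": [0,0,-2.6]},{"xyz": [-4.9,7.8,0],"turn": [0,0,-2.6]},{"xyz": [-4.9,7.8,0],"turn": [0,0,-2.6]},{"xyz": [-4.9,7.8,2],"turn": [0,0,-2.6]},{"xyz": [-4.9,7.8,4],"turn": [0,0,-2.6]},{"xyz": [-4.9,7.8,6],"turn": [0,0,-2.6]},{"xyz": [-4.9,7.8,6],"turn": [0,0,-2.6]},{"xyz": [-4.9,7.8,6],"turn": [0,0,-2.6]}]}}

```text
time: 67.3
tool_pos: [0.4439, -0.0142, 0.0782]
tcp_rot: [-0.001, 0.939, 0.344, -0.001]
contact_force: [-0.2, -0.7, -0.5]
width: 0.0401
gripper_force: 0.0
```

{"api": "move_arm", "payload": {"deltas": [{"xyz": [0,0,0],"turn": [0,0,0]},{"xyz": [0,0,0],"turn": [0,0,0]},{"xyz": [0,0,0],"turn": [0,0,0]},{"xyz": [0,0,0],"turn": [0,0,0]},{"xyz": [0,0,0],"turn": [0,0,0]},{"xyz": [0,0,0],"turn": [0,0,7]},{"xyz": [0,0,0],"turn": [0,0,14]},{"xyz": [0,0,0],"turn": [0,0,21]},{"xyz": [0,0,0],"turn": [0,0,28]},{"xyz": [0,0,0],"turn": [0,0,35]}], "grip": 0.6}}

```text
time: 68.3
tool_pos: [0.4454, -0.0164, 0.0788]
tcp_rot: [0.001, 0.999, 0.043, 0.001]
contact_force: [1.6, -6.2, 0.4]
width: 0.0116
gripper_force: 30.0
```

{"api": "move_arm", "payload": {"deltas": [{"xyz": [0,0,0],"turn": [0,0,6]},{"xyz": [0,0,0],"turn": [0,0,12]},{"xyz": [0,0,0],"turn": [0,0,17]},{"xyz": [0,0,0],"turn": [0,0,17]},{"xyz": [0,0,0],"turn": [0,0,17]},{"xyz": [0,0,0],"turn": [0,0,17]},{"xyz": [0,0,0],"turn": [0,0,17]},{"xyz": [0,0,0],"turn": [0,0,17]},{"xyz": [0,0,0],"turn": [0,0,17]},{"xyz": [0,0,0],"turn": [0,0,17]}]}}

```text
time: 69.3
tool_pos: [0.4454, -0.0169, 0.0788]
tcp_rot: [0.001, 0.995, -0.103, 0.001]
contact_force: [1.1, -8.6, 0.6]
width: 0.0119
gripper_force: 30.0
```

{"api": "move_arm", "payload": {"deltas": [{"xyz": [0,0,0],"turn": [0,0,0]},{"xyz": [0,0,0],"turn": [0,0,0]},{"xyz": [0,0,0],"turn": [0,0,0]},{"xyz": [0,0,0],"turn": [0,0,0]},{"xyz": [0,0,-4],"turn": [0,0,0]},{"xyz": [0,0,-8],"turn": [0,0,0]},{"xyz": [0,-2,-12],"turn": [0,0,-4]},{"xyz": [1,-5,-16],"turn": [0,0,-8]},{"xyz": [2,-8,-20],"turn": [0,0,-12]},{"xyz": [4,-10,-22],"turn": [0,0,-17]}], "grip": 4.0}}

```text
time: 70.3
tool_pos: [0.5051, 0.0764, 0.3023]
tcp_rot: [-0.0, 0.999, 0.048, 0.002]
contact_force: [0.5, -0.6, 0.2]
width: 0.0401
gripper_force: 0.0
```

Run:
```python
from stack import *
c,P=wrist(); look(c,P)
c=cams.capture("top"); P=pts(c); stack(c,P); cv2.imwrite("pics/end.png",c["color"][:,:,::-1])
```

```text
[318. 221.] [490.3  82.9] [12.8 69.8] z 0.0882 dial rad None
[218. 278.] [425.9 169.4] [59.5 12.5] z 0.093 dial rad 0.30254258331566447
[319. 279.] [435.   77.1] [60.1 12.3] z 0.0931 dial rad 0.31472211779746473
[421. 274.] [448.7 -16.2] [12.4 51. ] z 0.093 dial rad -0.3146573830092678
red -
yellow 132 {0.038: 30, 0.036: 24, 0.04: 22}
green -
blue 275 {0.084: 33, 0.098: 30, 0.082: 29, 0.08: 26, 0.086: 23}
```

View pics/end.png

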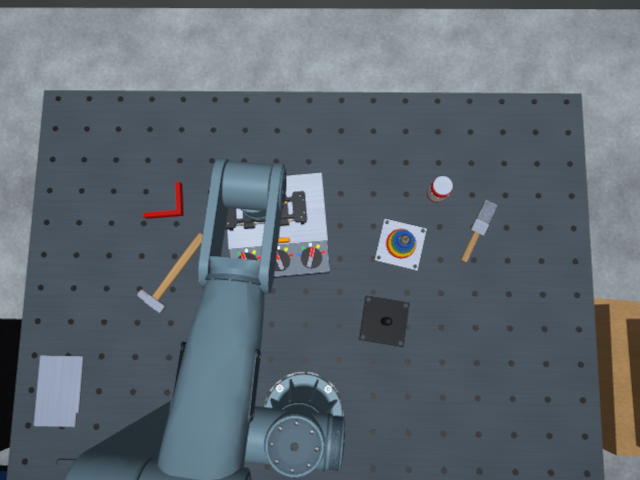

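The top view shows the cover shut at (278,210), the dials off their codes (0.30, 0.31, -0.31), the stack on the stand at (401,243), and the can, hammer, brush and square unmoved. The arm is clear of everything, so I'm handing in.

```bash
python3 -c "
from bench import bot
print(bot.job_done())"
```

```text
the job is handed in; nothing more can be done
None
```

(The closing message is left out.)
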